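# Gauge the turned feet and box them

### The job

Gauge every turned wooden foot in the lathe's steel catch tray, thickest first and thinnest last: stand it on the caliper bed between the faces, let go of it, and slide the jaw gently shut on it until the sprung anvil is pushed back about 4 mm, never to its 10 mm stop; keep it so for about a second, then open the jaw again. Collect all the feet standing upright on the floor of the grey tote, finally slide the empty caliper fully shut, and leave the other things on the bench where they are.

Things in the scene. Friction and masses are not known exactly. Their poses are not given: they have to be found in the camera images.
- caliper: bench caliper, fixed: bed 245 x 110 mm, top face 10 mm above the bench, green housing with dial (to 70 mm high) at its far end, x > 39 mm. Origin on the bench under the resting anvil face; +x from jaw to anvil (away from the robot), z up. Bed from x = -170 to 75 mm, y = -55 to 55 mm. Parts to gauge stand on the bed on the centre line y = 0, x < 0
- jaw_opening (a joint): opening of the caliper's sliding jaw in m: 0 = fully shut (jaw face on the resting anvil face), 0.085 = fully open. The jaw face stands at caliper local x = -(this value); it slides along local x, with about 2.5 N of friction, and stays where it is left
- jaw_grip (a point): grip point in the black upright fin of the sliding jaw, 63 mm behind the jaw face (caliper local x = -(jaw_opening) - 0.063, y = 0), 55 mm above the bench. The fin is 14 mm thick (local y), 34 mm long (local x), its top 72 mm above the bench; pinch it from above across its thickness. A low steel slide 12 mm high and 26 mm wide joins it to the face
- anvil_travel (a joint): how far the caliper's sprung anvil is pushed back, in m: 0 = at rest, 0.010 = against its stop. Spring of 1 N per mm; with a part nipped between the faces, jaw_opening + anvil_travel = its diameter
- jaw: sliding jaw: steel face block (20 mm thick, 26 mm wide, up to 35 mm above the bed) with slide and fin behind it; its origin lies on the bed's top face, under the jaw face, axes as the caliper's
- anvil: sprung anvil: steel face block (20 mm thick, 30 mm wide, up to 35 mm above the bed); its origin lies on the bed's top face, under the anvil face, axes as the caliper's
- tray: catch tray from the lathe, sheet steel, fixed, low: outside 190 (x) x 280 (y) x 14 mm, walls 3 mm, floor 3 mm thick. Origin at the centre of its underside, on the bench. It stands left or right of the caliper
- tote: grey plastic tote, fixed, deeper than the tray: outside 190 (x) x 280 (y) x 42 mm, walls 4 mm, floor 4 mm thick. Origin at the centre of its underside, on the bench. On the other side of the caliper. A cork block stands at its +y end
- cork_block: cork sanding block 60 x 22 x 30 mm high in the tote near its +y end wall; origin at the centre of its underside; may stay there
- foot58: turned furniture foot of pale wood: plain drum 58 mm in diameter and 30 mm high with a small stepped cap on top, 36 mm high in all, 58 g or so. Origin at the centre of its underside, z up its axis. Starts standing in the tray; may be absent
- foot50: turned furniture foot of pale wood: plain drum 50 mm in diameter and 30 mm high with a small stepped cap on top, 36 mm high in all, 50 g or so. Origin at the centre of its underside, z up its axis. Starts standing in the tray; may be absent
- foot42: turned furniture foot of pale wood: plain drum 42 mm in diameter and 30 mm high with a small stepped cap on top, 36 mm high in all, 42 g or so. Origin at the centre of its underside, z up its axis. Starts standing in the tray; may be absent
- foot34: turned furniture foot of pale wood: plain drum 34 mm in diameter and 30 mm high with a small stepped cap on top, 36 mm high in all, 34 g or so. Origin at the centre of its underside, z up its axis. Starts standing in the tray; may be absent
- chuck: steel lathe chuck, 68 mm across, 50 mm high; a bystander on the bench, not to be moved. Origin at its underside
- glue: white glue bottle, 48 mm across, 120 mm high; a bystander on the bench, not to be moved. Origin at its underside
- offcut: dark wood offcut 70 x 45 x 22 mm; a bystander on the bench, not to be moved. Origin at its underside
- rule: steel rule lying flat, 20 x 150 x 4 mm, near the robot; a bystander on the bench, not to be moved. Origin at its underside
There are look-alikes about, which are no part of the job. Leave any green or red look-alike of the foot42 alone. What is shaped like the foot34 but yellow is not meant.

How it is judged:
By the outcome, as a careful person would: the job done as asked, in the order asked, and still so for the second after the job is handed in, with the robot touching nothing.
Of foot58, foot50, foot42, foot34 only 3 to 4 are there at a start; the rules pass over those that are not, and their reading is None.
At some moment in a run one of foot58, foot50, foot42, foot34 may be knocked a few centimetres aside while the robot is not near it.
It also fails if it takes over 210 s, if anything falls off the work surface, if the arm or the gripper's body presses on something with over 40 N, if the wrist force passes 120 N, or if a joint passes its speed limit or range.

### The arm

A 6-joint arm with a two-finger parallel gripper is mounted at the origin on the work surface. World frame = base frame: x ahead of the robot, y to its left, z up, the work surface at z = 0. Lengths are in mm, angles in rad, forces in N, time in s.
With the tool pointing down it reaches from about 350 to 850 mm from the base axis. Payload 8.1 kg.
Tool frame: the origin (TCP) lies where the fingers leave the gripper's body, on its centre line; the fingertips stand arm.tcp_to_tips ahead of it and the grasp point (between the pads) lies 65 mm ahead of it (arm.tcp_to_tips is the distance from the TCP to the fingertips, in mm); z points along the fingers, y is the direction in which the jaws open and shut (so a half turn about z gives the same grasp; the last joint's range is limited). The gripper opens to 93 mm and grips with 3 to 60 N. Pads are 15 mm wide; open, the fingers measure 128 mm over their backs; the gripper's body (75 mm by 188 mm) begins 65 mm behind the grasp point.
Start: joints at [1.161, 0.13, 1.488, -0, 1.523, -0.085], TCP at [191.45, 568.641, 302.735] pointing down, gripper open.
Joint ranges: [-2.96, 2.96], [-0.89, 2.26], [0.02, 2.5], [-1.34, 4.48], [0, 2.73], [-2.66, 2.66]. Speed limits (rad/s): [2.39, 2.39, 2.79, 3.14, 3.14, 3.14].

### API

Orientations are given as [roll, pitch, yaw] about the fixed x, y, z axes, in that order (R = Rz(yaw) Ry(pitch) Rx(roll)).
In Python, from plant import get_state, imaging, job, arm gives the robot as it stands. The module is installed in compiled form; this text tells all that it offers.
- The arm moves only by the tool drive_tool, never from a script. Its argument "plan" is one flat list of numbers, 4 for each row, row after row: the shift along the tool's x, y, z in units of 40 mm (1.0 is 40 mm), then the turn about the tool's z in units of 5 degrees (1.0 is 5 degrees). In form: [dx, dy, dz, yaw, dx, dy, dz, yaw, ...]. A call has 1 to 20 rows; each row is the pose to reach, as a shift and turn from the pose commanded when the call began, along the tool's axes at that moment; what a row does not reach only later rows make up. A row lasts 1/10 s, in which the tool goes at most 50 mm and 8.59 degrees, less where a joint would pass 70% of its speed; a pose out of reach is approached as far as the arm can. A call with a gripper value outside its range is refused whole. "claw" is the gripper command: -1 is fully open, 1 is shut, values between are in proportion, set as the call begins (left out, the last holds). The fingers move at their own pace and stop on an object; "grip_force" is the grip in N (left out, the last holds). Time passes only in rows, so rows that repeat a pose let the fingers close. It gives the time, the measured TCP pose, the force and the opening at its end, in the units of the state.
- get_state(): the state, without advancing time (a new reading comes with each control period).
- imaging.get_image(name): name is "side" or "top" or "wrist"; returns a dict with "img" (400x640x3 uint8, red, green, blue), "range_z" (400x640 float32, mm along the optical axis (not along the pixel's ray), 0 where there is no reading), "fx", "fy", "cx", "cy" (pixels), "eye" and "orientation" of the camera in the world; the wrist camera has in their place "tool_from_camera" (4x4, takes a point from camera to tool coordinates, whose origin is the TCP and whose axes are the flange's). Camera axes: x right, y down, z forward; pixel columns grow to the right and rows downward; lengths in mm; the calibration is good to about 2 mm. A picture is of the moment at which its call begins: read the wrist's pose just before it.
- job.hand_in(): hands the job in, once; it reports no verdict.
The state is a dict: "clock": time; "qpos": joint angles; "joint_velocities": joint speeds; "effort": joint torques, N m; "eef_pos": TCP position; "orientation": TCP orientation; "ft_force": force on the tool from outside, world axes, zero at the start; "torque": the same for the moment, N m; "opening": opening from 0.0 (shut) to 1.0 (fully open).
Only numpy, scipy, OpenCV 4.12 (cv2) and the standard library are available. Lean on these libraries where they do the work, as an engineer would, in place of code of your own. Each camera call takes 0.05 s, during which the arm holds its last target.

## Working session

There is one attempt and no reset: what is moved stays moved. The work goes in short steps, Python scripts to look and compute and a tool call to move; the robot and the scene stay as the last step left them, time stands still between calls to the robot, and variables do not carry over. Pictures are saved under pics/ and viewed, and the job is handed in when it is done.

Besides the shell and the picture viewer there is one more tool, called after "Emit:" in YAML: its name, and indented under it one key for each argument. drive_tool: Moves the arm, as the interface text tells. Its arguments: {"type":"object","properties":{"plan":{"type":"array"},"claw":{"type":"number"},"grip_force":{"type":"number"}},"required":["plan"]}

```bash
mkdir -p pics; ls
cat > h.py <<'E'
import numpy as np, cv2
from plant import get_state, imaging, job, arm
from scipy.spatial.transform import Rotation as R
def save(d,name,crop=None,scale=1):
    im=d["img"][:,:,::-1]
    if crop: im=im[crop[1]:crop[3],crop[0]:crop[2]]
    if scale!=1: im=cv2.resize(im,None,fx=scale,fy=scale,interpolation=cv2.INTER_CUBIC)
    cv2.imwrite("pics/"+name,im)
E
python3 - <<'E'
from h import *
print(get_state(), arm.tcp_to_tips)
for n in ("top","side","wrist"):
    d=imaging.get_image(n); save(d,n+"0.png")
    print({k:v for k,v in d.items() if k not in("img","range_z")})
    np.savez("/tmp/"+n+".npz",**d)
E
```

```text
pics
{'clock': 0.0, 'qpos': array([ 1.16056366e+00,  1.31134349e-01,  1.48928425e+00,  6.51905737e-06,
        1.52295077e+00, -8.54107648e-02]), 'joint_velocities': array([-0.00167012, -0.00028882, -0.0012913 , -0.00153945, -0.00017895,
        0.0010498 ]), 'effort': array([-1.75704030e-03, -5.59853375e+01, -4.91742575e+01,  7.64936185e-02,
        3.61060433e-02, -2.28379454e-04]), 'eef_pos': array([191.30516474, 568.25781237, 301.70057511]), 'orientation': array([-3.13982297e+00, -1.58053486e-04,  2.81677030e+00]), 'ft_force': array([-0.24250182, -0.32935908, -0.21509263]), 'torque': array([-0.00919659, -0.03897353, -0.03626556]), 'opening': 1.000779917993749} 84.1
{'fx': 380.1269444496989, 'fy': 380.1269444496989, 'cx': 322.4908276328714, 'cy': 201.42229385082038, 'eye': array([ 483.7619413 ,   35.34669762, 1060.01407535]), 'orientation': array([-3.10147899, -0.00815784, -1.54992945])}
{'fx': 433.76873001356813, 'fy': 433.76873001356813, 'cx': 318.936097446693, 'cy': 200.5280525260054, 'eye': array([ -68.36929075, -645.96646346,  593.55572245]), 'orientation': array([-2.10478294,  0.02387028, -0.75220962])}
{'fx': 353.088407866097, 'fy': 353.088407866097, 'cx': 315.195685589849, 'cy': 198.93483787306758, 'tool_from_camera': array([[-1.20762030e-03, -9.62864156e-01, -2.69983626e-01,
         7.49897182e+01],
       [ 9.99998906e-01, -1.39341849e-03,  4.96525441e-04,
         3.94760782e-01],
       [-8.54286726e-04, -2.69982731e-01,  9.62864785e-01,
        -8.24981505e+01],
       [ 0.00000000e+00,  0.00000000e+00,  0.00000000e+00,
         1.00000000e+00]])}
```

View pics/top0.png

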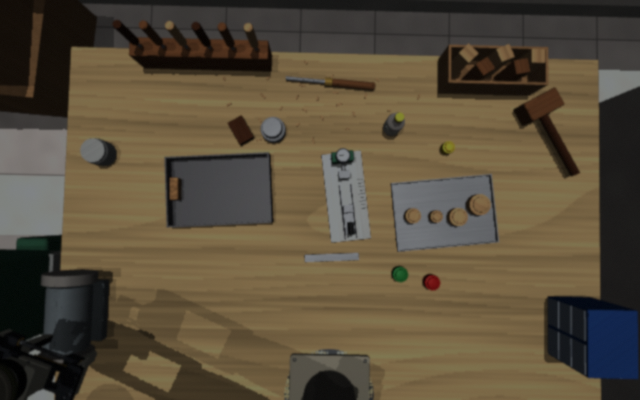

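View pics/side0.png

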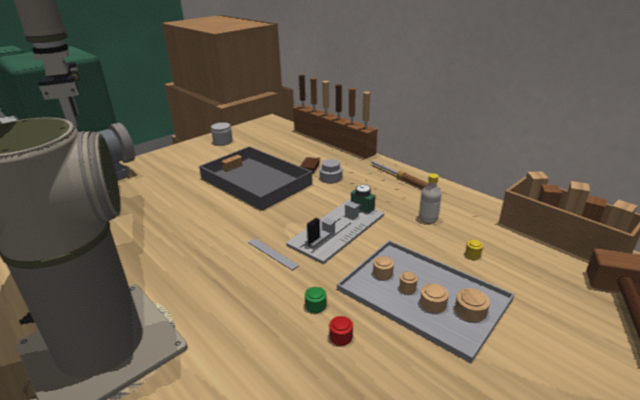

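View pics/wrist0.png

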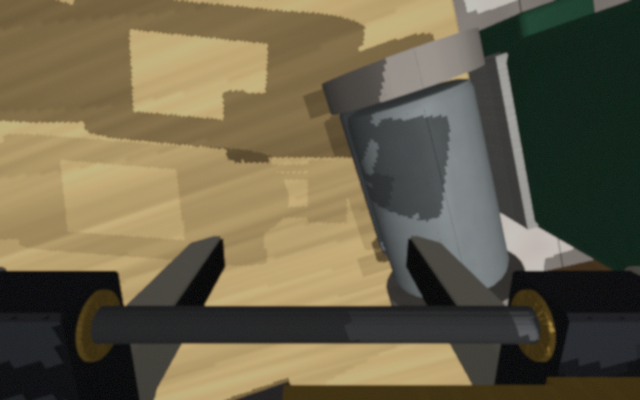

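Top view: the tray (right, y<0) holds four pale feet at px (479,204) largest, (458,217), (412,216), (435,216) smallest. The look-alikes are green at (400,273), red at (432,282) and yellow at (447,148), all outside the tray. The tote is at (218,190) and the caliper at (346,195), with its jaw fin at (350,229).

```bash
cat >> h.py <<'E'
def cam(d):
    return R.from_euler('xyz',d["orientation"]).as_matrix(), np.array(d["eye"])
def world(d,st=None):
    v,u=np.mgrid[0:400,0:640]; z=d["range_z"].astype(float)
    P=np.stack([(u-d["cx"])/d["fx"]*z,(v-d["cy"])/d["fy"]*z,z],-1)
    if "eye" in d: M,t=cam(d)
    else:
        T=d["tool_from_camera"]; Rt=R.from_euler('xyz',st["orientation"]).as_matrix()
        M=Rt@T[:3,:3]; t=Rt@T[:3,3]+st["eef_pos"]
    W=P@M.T+t; W[z==0]=np.nan
    return W
def circles(W,zlo,zhi,box):
    m=(W[...,2]>zlo)&(W[...,2]<zhi)&(W[...,0]>box[0])&(W[...,0]<box[1])&(W[...,1]>box[2])&(W[...,1]<box[3])
    n,l,s,c=cv2.connectedComponentsWithStats(m.astype(np.uint8),connectivity=4)
    out=[]
    for i in range(1,n):
        if s[i,4]<15: continue
        p=W[l==i]; (cx,cy),r=cv2.minEnclosingCircle(p[:,:2].astype(np.float32))
        out.append((s[i,4],c[i].round(1),np.round([cx,cy,2*r,np.median(p[:,2]),p[:,2].max()],1),p.mean(0).round(1)))
    return out
E
python3 - <<'E'
from h import *
d=dict(np.load("/tmp/top.npz")); W=world(d)
for px in [(300,330),(250,250),(212,190),(450,235),(412,216),(435,216),(458,217),(479,204),(350,229),(343,155),(344,200)]:
    print(px,W[px[1],px[0]].round(1))
for o in circles(W,26,60,(250,750,-500,-120)): print(o)
print('caliper'); 
m=(W[...,2]>6)&(W[...,2]<16)
for o in circles(W,6,100,(300,800,-120,120)): print(o)
s=d
save(d,"cal.png",(300,130,520,290),3.6)
save(d,"tote.png",(140,130,320,250),4)
E
```

```text
(300, 330) [170.9  82.1  -0.6]
(250, 250) [3.875e+02 2.257e+02 1.000e-01]
(212, 190) [551.6 335.3   3.2]
(450, 235) [ 440.4 -329.3    1.5]
(412, 216) [ 490.8 -214.2   36.6]
(435, 216) [ 492.1 -275.8   38.3]
(458, 217) [ 490.7 -336.8   41.3]
(479, 204) [ 526.9 -394.1   39.4]
(350, 229) [453.4 -44.9  70.1]
(343, 155) [646.6 -23.1  69.3]
(344, 200) [531.3 -31.8   9.8]
(np.int32(68), array([389.1, 129.5]), array([ 732.6, -155.5,   46.4,   45.4,   59.9]), array([ 722.6, -147.9,   44.1]))
(np.int32(120), array([448.3, 146.7]), array([ 681.9, -313.2,   33.8,   32.8,   40.5]), array([ 681.8, -312.1,   32.9]))
(np.int32(373), array([479.4, 204.3]), array([ 526.4, -398.4,   58.7,   36.1,   44.3]), array([ 526.3, -396.6,   36. ]))
(np.int32(191), array([412.7, 215.4]), array([ 492.7, -217.6,   41.9,   35.8,   43.3]), array([ 492.6, -216.4,   35.8]))
(np.int32(274), array([457.9, 216.5]), array([ 492. , -339.9,   49.7,   36. ,   42.7]), array([ 492. , -338.4,   36. ]))
(np.int32(130), array([436. , 216.1]), array([ 492.3, -281.3,   34.3,   35.9,   42.6]), array([ 491.9, -279.3,   35.6]))
(np.int32(186), array([400.1, 274.1]), array([ 333.2, -185.8,   41.7,   33. ,   40.1]), array([ 334.1, -184.9,   33.1]))
(np.int32(188), array([432.3, 282.3]), array([ 313.5, -273.4,   42.2,   32.7,   40.9]), array([ 313.9, -271.6,   33.1]))
caliper
(np.int32(3509), array([345.6, 195.6]), array([541.3, -35.8, 264.3,  10.8,  75.2]), array([543.1, -35.4,  17.9]))
```

View pics/cal.png

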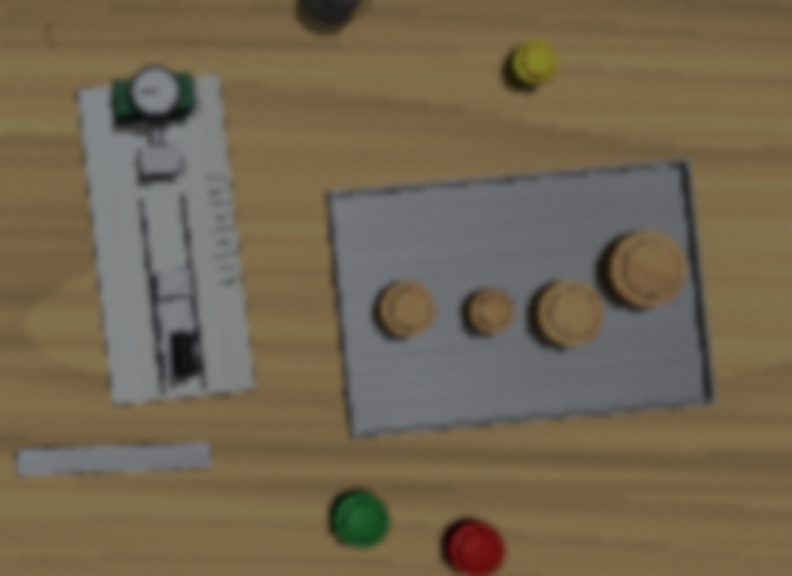

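View pics/tote.png

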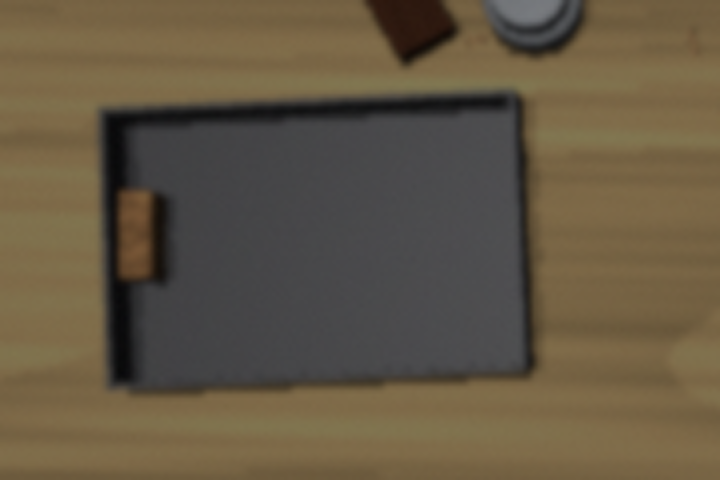

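Run:
```python
from h import *
d=dict(np.load("/tmp/top.npz")); W=world(d)
def rect(m,name):
    m=m.astype(np.uint8); n,l,s,c=cv2.connectedComponentsWithStats(m)
    i=1+np.argmax(s[1:,4]); p=W[l==i]
    (c,wh,a)=cv2.minAreaRect(p[:,:2].astype(np.float32)); print(name,np.round(c,1),np.round(wh,1),round(a,2), s[i])
X,Y,Z=W[...,0],W[...,1],W[...,2]
rect((Z>5)&(X>380)&(X<720)&(Y>-130)&(Y<90),"caliper")
img=d["img"].astype(int); 
tray=(X>350)&(X<650)&(Y<-130)&(Y>-480)&((img.max(-1)-img.min(-1))<30)
rect(tray,"tray")
tote=(X>400)&(X<680)&(Y>120)&(Y<500)&(img.max(-1)<110)&((img.max(-1)-img.min(-1))<25)
rect(tote,"tote")
rect((Z>30)&(Z<46)&(X>400)&(X<680)&(Y>120)&(Y<520),"toterim")
# caliper axis via edges: bed pixels
a=np.deg2rad(5)
m=(Z>30)&(X>380)&(X<720)&(Y>-130)&(Y<60)
n,l,s,c=cv2.connectedComponentsWithStats(m.astype(np.uint8))
for i in range(1,n):
    if s[i,4]>10:
        p=W[l==i]; print(s[i],p.min(0).round(1),p.max(0).round(1),np.median(p,0).round(1))
```

```text
caliper [543.3 -36.1] [247.4 113.6] 8.46 [ 322  148   49   95 3540]
tray [ 503.2 -313.1] [194.6 289.1] 6.45 [ 391  174  108   78 6194]
tote [553.3 310.1] [200.5 281.3] 4.14 [ 165  152  109   76 7377]
toterim [551.7 310.3] [190.5 281.5] 3.91 [164 152 108  76 744]
[331 148  23  31 386] [588.6 -51.5  30.2] [665.6   8.   74.3] [639.  -23.3  54.4]
[343 204  11   9  74] [497.6 -54.2  34.1] [519.5 -27.3  49.6] [508.4 -40.3  44.6]
[347 222   8  13  81] [440.3 -55.7  32.4] [471.7 -38.9  75.2] [456.1 -46.9  70.8]
```

```bash
cat >> h.py <<'E'
def go(x,y,z,yawdeg):
    """print shift/turn in drive units from measured pose"""
    st=get_state(); Rt=R.from_euler('xyz',st["orientation"])
    d=Rt.inv().apply(np.array([x,y,z])-st["eef_pos"])/40
    yw=np.rad2deg(st["orientation"][2]); dy=(yawdeg-yw+180)%360-180
    print("clock %.1f pos %s yaw %.1f -> "%(st["clock"],st["eef_pos"].round(1),yw),d.round(3),"turn",round(-dy/5,2),"dist",round(np.linalg.norm(d)*40))
E
python3 -c "
from h import *
go(456,-47,240,188)"
```

```text
clock 0.1 pos [191.3 568.3 301.9] yaw 161.4 ->  [-11.18  -12.465   1.565] turn -5.32 dist 673
```

Emit:
drive_tool:
  plan: [-11.18,-12.47,1.56,-5.32,-11.18,-12.47,1.56,-5.32,-11.18,-12.47,1.56,-5.32,-11.18,-12.47,1.56,-5.32,-11.18,-12.47,1.56,-5.32,-11.18,-12.47,1.56,-5.32,-11.18,-12.47,1.56,-5.32,-11.18,-12.47,1.56,-5.32,-11.18,-12.47,1.56,-5.32,-11.18,-12.47,1.56,-5.32,-11.18,-12.47,1.56,-5.32,-11.18,-12.47,1.56,-5.32,-11.18,-12.47,1.56,-5.32,-11.18,-12.47,1.56,-5.32,-11.18,-12.47,1.56,-5.32,-11.18,-12.47,1.56,-5.32,-11.18,-12.47,1.56,-5.32,-11.18,-12.47,1.56,-5.32,-11.18,-12.47,1.56,-5.32,-11.18,-12.47,1.56,-5.32]
  claw: -1

```text
clock: 2.15
eef_pos: [456.1, -46.1, 240.6]
orientation: [-3.141, 0.0, -3.001]
ft_force: [-0.6, 0.5, -0.3]
opening: 0.999
```

Run:
```python
from h import *
go(456,-47,240,188)
st=get_state(); d=imaging.get_image("wrist"); save(d,"w1.png"); np.savez("/tmp/w1.npz",st=np.r_[st["eef_pos"],st["orientation"]],**d)
W=world(d,st)
X,Y,Z=W[...,0],W[...,1],W[...,2]
m=(Z>25)&(X>380)&(X<720)&(Y>-130)&(Y<60)
n,l,s,c=cv2.connectedComponentsWithStats(m.astype(np.uint8))
for i in range(1,n):
    if s[i,4]>60:
        p=W[l==i]; print(s[i],p.min(0).round(1),p.max(0).round(1),np.median(p,0).round(1))
print(st["ft_force"])
```

```text
clock 2.1 pos [456.1 -46.1 240.6] yaw -171.9 ->  [ 0.005 -0.022  0.014] turn 0.01 dist 1
[ 305  169   19   56 1005] [437.8 -55.2  25.1] [472.7 -38.   74.1] [450.5 -47.2  71.9]
[299 235  31  30 898] [495.9 -53.5  25.1] [519.1 -26.1  47.6] [503.8 -39.9  44.7]
[    0   236   640   164 65070] [ 409.7 -128.6   25. ] [654.7  28.6 272.1] [430.2 -41.2 258.1]
[-0.64683045  0.47208082 -0.32804852]
```

View pics/w1.png

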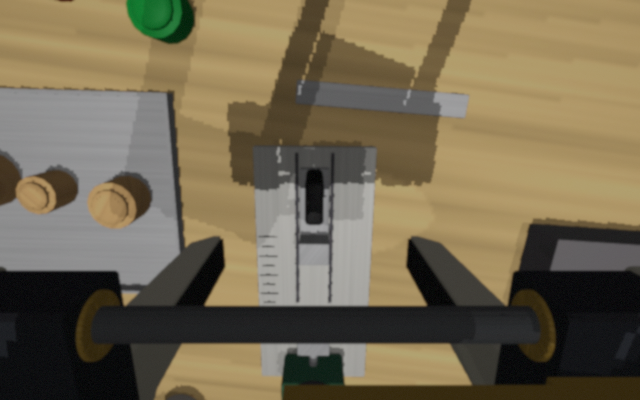

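The wrist view shows the fin at (314,197), the jaw block at (315,250) and the bed lined up with the image columns.

Run:
```python
from h import *
d=dict(np.load("/tmp/w1.npz")); st=dict(eef_pos=d["st"][:3],orientation=d["st"][3:]); W=world(d,st)
X,Y,Z=W[...,0],W[...,1],W[...,2]
for nm,m in (("fin",(Z>68)&(Z<78)),("jaw",(Z>40)&(Z<49)&(X<530)),("bed",(Z>6)&(Z<14))):
    v,u=np.mgrid[0:400,0:640]
    m=m&(X>350)&(v<330)&(u>225)&(u<400)
    n,l,s,c=cv2.connectedComponentsWithStats(m.astype(np.uint8)); i=1+np.argmax(s[1:,4])
    p=W[l==i]; print(nm,s[i],cv2.minAreaRect(p[:,:2].astype(np.float32)),np.median(p[:,2]),p.mean(0))
# bed y edges -> slope
m=(Z>6)&(Z<14)&(X>390)&(X<560)
for lo in range(390,560,30):
    k=m&(X>lo)&(X<lo+8)&(abs(Y+40)<75); y=Y[k]; print(lo+4,y.min().round(1),y.max().round(1),((y.min()+y.max())/2).round(1))
```

```text
fin [305 180  19  45 817] ((455.267333984375, -46.72026443481445), (34.06121063232422, 13.630800247192383), 8.30566120147705) 72.1698384801274 [454.52686641 -46.73863693  71.97935426]
jaw [299 241  31  24 710] ((507.8357238769531, -39.426361083984375), (20.79538345336914, 25.794755935668945), 7.637046813964844) 44.924180320405895 [506.84125439 -39.76050716  44.75846093]
bed [  253   145   124   160 15604] ((499.9560241699219, -40.529937744140625), (159.42225646972656, 110.29222106933594), 7.417013645172119) 10.543952561709858 [495.83285868 -41.06723738  10.54257734]Traceback (most recent call last):
  File "<stdin>", line 12, in <module>
    return umr_minimum(a, axis, None, out, keepdims, initial, where)
ValueError: zero-size array to reduction operation minimum which has no identity
```

```bash
python3 -c "
from h import *
go(455.3,-46.7,120,187.9)"
```

```text
clock 2.2 pos [456.1 -46.3 240.5] yaw -172.0 ->  [ 0.022 -0.008  3.013] turn 0.03 dist 121
```

Emit:
drive_tool:
  plan: [0.02,-0.01,1.0,0,0.02,-0.01,2.0,0,0.02,-0.01,2.7,0,0.02,-0.01,3.01,0,0.02,-0.01,3.01,0]

```text
clock: 2.7
eef_pos: [454.1, -46.9, 118.4]
orientation: [3.14, -0.003, -3.002]
ft_force: [-0.0, 0.3, -0.2]
opening: 1.002
```

Emit:
drive_tool:
  plan: [0,0,0,0,0,0,0,0,0,0,0,0,0,0,0,0,0,0,0,0,0,0,0,0,0,0,0,0,0,0,0,0]
  claw: 1
  grip_force: 25

```text
clock: 3.5
eef_pos: [455.3, -47.3, 119.9]
orientation: [3.142, -0.0, -3.002]
ft_force: [-0.8, 0.1, -0.2]
opening: 0.36
```

Emit:
drive_tool:
  plan: [0,0,0,0,0,0,0,0,0,0,0,0,0,0,0,0,0,0,0,0,0,0,0,0]

```text
clock: 4.1
eef_pos: [455.3, -47.3, 119.9]
orientation: [3.142, -0.0, -3.002]
ft_force: [0.1, 0.5, 0.0]
opening: 0.148
```

Emit:
drive_tool:
  plan: [0.05,0,0,0,0.1,0,0,0,0.15,0,0,0,0.2,0,0,0,0.2,0,0,0]

```text
clock: 4.6
eef_pos: [447.0, -48.4, 119.9]
orientation: [3.141, -0.0, -3.002]
ft_force: [0.0, 0.7, -2.1]
opening: 0.148
```

Emit:
drive_tool:
  plan: [0.04,0,0,0,0.08,0,0,0,0.1,0,0,0,0.1,0,0,0]

```text
clock: 5.0
eef_pos: [443.3, -48.9, 119.9]
orientation: [3.141, -0.0, -3.002]
ft_force: [1.2, 1.3, -1.7]
opening: 0.152
```

Emit:
drive_tool:
  plan: [0.02,0,0,0,0.03,0,0,0,0.03,0,0,0]

```text
clock: 5.3
eef_pos: [442.7, -49.0, 119.9]
orientation: [3.141, 0.001, -3.002]
ft_force: [5.1, 2.4, -6.0]
opening: 0.15
```

Emit:
drive_tool:
  plan: [0.02,0,0,0,0.03,0,0,0,0.03,0,0,0]

```text
clock: 5.6
eef_pos: [442.4, -49.0, 119.9]
orientation: [-3.142, 0.004, -3.002]
ft_force: [13.6, 3.3, -12.7]
opening: 0.155
```

Emit:
drive_tool:
  plan: [-0.08,0,0,0,-0.08,0,0,0,-0.08,0,0,0]

```text
clock: 5.9
eef_pos: [444.2, -48.8, 119.9]
orientation: [3.141, -0.0, -3.002]
ft_force: [0.8, 2.9, -1.4]
opening: 0.148
```

Emit:
drive_tool:
  plan: [0,0,0,0,0,0,0,0,0,0,0,0,0,0,0,0,0,0,0,0]
  claw: -1

```text
clock: 6.4
eef_pos: [444.3, -48.9, 120.0]
orientation: [-3.141, 0.0, -3.002]
ft_force: [0.5, -0.3, 0.5]
opening: 0.529
```

Run:
```python
from h import *
for i in range(3):
    d=imaging.get_image("top"); W=world(d)
    for o in circles(W,26,60,(420,600,-460,-150)): print(o[2],o[3])
go(526.4,-398.4,220,96.5)
```

```text
[ 526.8 -398.2   58.8   36.1   43.7] [ 526.3 -396.6   36. ]
[ 492.7 -217.7   41.6   36.1   43.3] [ 493.4 -216.8   36.1]
[ 492.1 -340.    50.5   36.1   44.8] [ 492.1 -338.7   36. ]
[ 492.4 -280.9   34.5   35.9   42.3] [ 491.9 -279.5   35.6]
[ 526.7 -398.3   58.3   35.9   44.2] [ 526.3 -396.7   35.9]
[ 493.1 -217.3   41.9   36.4   43.1] [ 493.3 -216.7   36.3]
[ 492.1 -340.    50.2   35.6   43. ] [ 491.9 -338.5   35.8]
[ 491.7 -280.7   33.7   35.9   42.4] [ 492.  -279.8   36. ]
[ 526.7 -398.6   59.4   36.1   43.9] [ 526.3 -396.8   35.9]
[ 492.  -217.3   42.4   35.9   43.7] [ 493.3 -216.7   35.9]
[ 492.1 -340.6   51.1   36.2   44.6] [ 492.  -338.6   36. ]
[ 492.2 -280.8   34.7   36.1   43.8] [ 491.8 -279.4   35.9]
clock 6.5 pos [444.3 -48.9 119.9] yaw -172.0 ->  [-0.819 -8.939 -2.501] turn 18.3 dist 373
```

Emit:
drive_tool:
  plan: [0,0,-1.2,0,0,0,-2.2,0,-0.82,-8.94,-2.5,18.3,-0.82,-8.94,-2.5,18.3,-0.82,-8.94,-2.5,18.3,-0.82,-8.94,-2.5,18.3,-0.82,-8.94,-2.5,18.3,-0.82,-8.94,-2.5,18.3,-0.82,-8.94,-2.5,18.3,-0.82,-8.94,-2.5,18.3,-0.82,-8.94,-2.5,18.3,-0.82,-8.94,-2.5,18.3,-0.82,-8.94,-2.5,18.3,-0.82,-8.94,-2.5,18.3,-0.82,-8.94,-2.5,18.3,-0.82,-8.94,-2.5,18.3]

```text
clock: 8.15
eef_pos: [526.5, -398.3, 219.9]
orientation: [-3.142, -0.0, 1.687]
ft_force: [0.2, 0.6, -0.6]
opening: 1.002
```

Run:
```python
from h import *
st=get_state(); d=imaging.get_image("wrist"); save(d,"w2.png")
W=world(d,st)
for o in circles(W,26,60,(420,600,-460,-150)): print(o)
go(526.6,-397.8,92.1,96.5)
```

```text
(np.int32(1988), array([286.9,  32. ]), array([ 493. , -280.3,   33.8,   37.1,   41.5]), array([ 493.4, -280.7,   36.4]))
(np.int32(3542), array([279.1, 117.4]), array([ 492.7, -339.3,   49.9,   37.2,   41.4]), array([ 493. , -338.7,   36.5]))
(np.int32(4057), array([316.2, 196.5]), array([ 527.4, -397.5,   58.1,   37. ,   41.5]), array([ 527. , -395.5,   36.4]))
clock 8.2 pos [ 526.5 -398.3  220. ] yaw 96.6 ->  [0.013 0.005 3.196] turn 0.02 dist 128
```

View pics/w2.png

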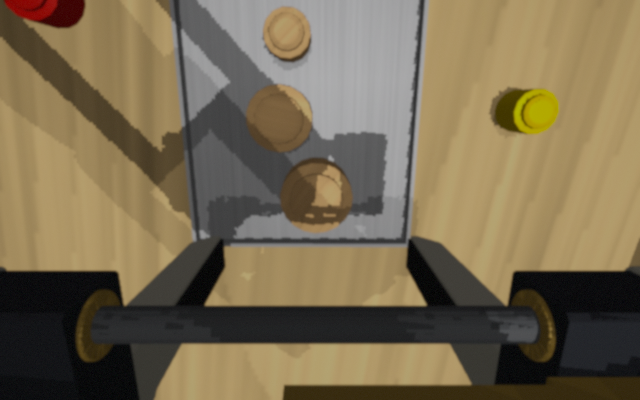

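The close view shows the largest pale foot (58.1 mm) at (316,196), between the finger lines and clear of the walls. The yellow look-alike is outside the tray at (535,110).

Emit:
drive_tool:
  plan: [0.02,0,1.0,0,0.02,0,2.0,0,0.02,0,2.8,0,0.02,0,3.18,0,0.02,0,3.18,0]

```text
clock: 8.7
eef_pos: [525.6, -396.9, 90.6]
orientation: [-3.139, -0.002, 1.685]
ft_force: [0.5, -0.3, 0.3]
opening: 1.002
```

Emit:
drive_tool:
  plan: [0,0,0,0,0,0,0,0,0,0,0,0,0,0,0,0,0,0,0,0,0,0,0,0,0,0,0,0,0,0,0,0]
  claw: 1
  grip_force: 15

```text
clock: 9.5
eef_pos: [526.6, -397.9, 93.4]
orientation: [3.141, 0.001, 1.684]
ft_force: [-1.4, 0.5, 6.7]
opening: 0.619
```

```bash
python3 -c "
from h import *
go(589.5-43*.9905,-28.6-43*.137,200,187.9)"
```

```text
clock 9.5 pos [ 526.6 -397.9   93.4] yaw 96.5 ->  [ 8.967  1.532 -2.669] turn -18.28 dist 379
```

Emit:
drive_tool:
  plan: [0,0,-0.6,0,0,0,-1.6,0,0,0,-2.6,0,8.97,1.53,-2.67,-18.28,8.97,1.53,-2.67,-18.28,8.97,1.53,-2.67,-18.28,8.97,1.53,-2.67,-18.28,8.97,1.53,-2.67,-18.28,8.97,1.53,-2.67,-18.28,8.97,1.53,-2.67,-18.28,8.97,1.53,-2.67,-18.28,8.97,1.53,-2.67,-18.28,8.97,1.53,-2.67,-18.28,8.97,1.53,-2.67,-18.28,8.97,1.53,-2.67,-18.28,8.97,1.53,-2.67,-18.28,8.97,1.53,-2.67,-18.28,8.97,1.53,-2.67,-18.28]

```text
clock: 11.3
eef_pos: [546.6, -34.3, 199.4]
orientation: [3.142, -0.0, -3.005]
ft_force: [0.7, 0.2, -0.6]
opening: 0.623
```

Run:
```python
from h import *
st=get_state(); print(st["opening"]*93,st["ft_force"])
d=imaging.get_image("wrist"); save(d,"w3.png")
go(589.5-43*.9905,-28.6-43*.137,99.3,187.9)
d=imaging.get_image("side"); save(d,"s3.png",(220,120,540,320),2)
```

```text
57.91717359258202 [ 0.7079966   0.21693557 -0.60021191]
clock 11.3 pos [546.6 -34.3 199.5] yaw -172.2 ->  [-0.007 -0.006  2.505] turn -0.02 dist 100
```

View pics/w3.png

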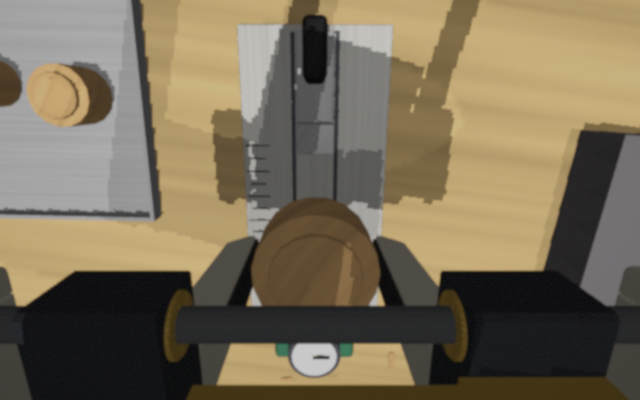

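View pics/s3.png

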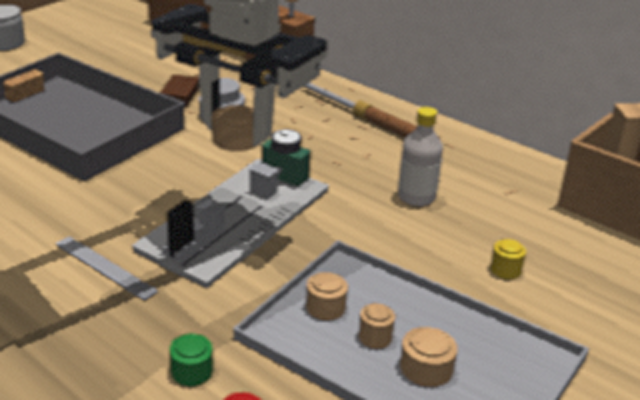

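Emit:
drive_tool:
  plan: [0,-0.01,0.8,0,0,-0.01,1.6,0,0,-0.01,2.2,0,0,-0.01,2.4,0,0,-0.01,2.45,0,0,-0.01,2.45,0,0,-0.01,2.45,0]

```text
clock: 12.1
eef_pos: [547.8, -34.8, 103.2]
orientation: [-3.141, 0.002, -3.004]
ft_force: [0.1, 0.3, -0.5]
opening: 0.622
```

Emit:
drive_tool:
  plan: [0,0,0.02,0,0,0,0.02,0,0,0,0.02,0]

```text
clock: 12.4
eef_pos: [546.9, -34.6, 101.2]
orientation: [-3.141, 0.001, -3.004]
ft_force: [-0.2, -0.8, -0.9]
opening: 0.62
```

Emit:
drive_tool:
  plan: [0,0,0.02,0,0,0,0.02,0,0,0,0.02,0]

```text
clock: 12.7
eef_pos: [546.9, -34.6, 100.1]
orientation: [-3.141, 0.0, -3.004]
ft_force: [0.7, -0.3, 0.7]
opening: 0.623
```

Emit:
drive_tool:
  plan: [0,0,0.015,0,0,0,0.015,0,0,0,0.015,0]

```text
clock: 13.0
eef_pos: [546.9, -34.6, 100.1]
orientation: [-3.142, 0.0, -3.004]
ft_force: [-2.5, -0.4, 6.9]
opening: 0.62
```

Emit:
drive_tool:
  plan: [0,0,0.015,0,0,0,0.015,0,0,0,0.015,0]

```text
clock: 13.3
eef_pos: [547.0, -34.6, 100.0]
orientation: [-3.141, 0.0, -3.004]
ft_force: [-5.0, 0.8, 11.2]
opening: 0.619
```

Emit:
drive_tool:
  plan: [0,0,-0.02,0,0,0,-0.02,0,0,0,-0.02,0,0,0,-0.02,0,0,0,-0.02,0]
  claw: -1

```text
clock: 13.8
eef_pos: [546.5, -34.6, 99.3]
orientation: [3.141, -0.0, -3.004]
ft_force: [0.6, 0.6, 0.2]
opening: 0.981
```

```bash
python3 -c "
from h import *
go(444.3,-48.4,120,187.9)"
```

```text
clock 13.8 pos [546.5 -34.6  99.3] yaw -172.1 ->  [ 2.579  0.009 -0.516] turn -0.0 dist 105
```

Emit:
drive_tool:
  plan: [0,0,-1.0,0,0,0,-2.0,0,0.9,0,-2.0,0,1.9,0,-2.0,0,2.58,0.01,-2.0,0,2.58,0.01,-2.0,0,2.58,0.01,-1.4,0,2.58,0.01,-0.7,0,2.58,0.01,-0.52,0,2.58,0.01,-0.52,0]

```text
clock: 14.8
eef_pos: [443.8, -48.1, 119.3]
orientation: [3.141, -0.003, -3.004]
ft_force: [-0.2, 0.4, -0.1]
opening: 1.0
```

Emit:
drive_tool:
  plan: [0,0,0,0,0,0,0,0,0,0,0,0,0,0,0,0,0,0,0,0,0,0,0,0,0,0,0,0,0,0,0,0,0,0,0,0,0,0,0,0,0,0,0,0,0,0,0,0,0,0,0,0,0,0,0,0]
  claw: 1
  grip_force: 25

```text
clock: 16.2
eef_pos: [444.4, -48.6, 120.3]
orientation: [-3.141, -0.0, -3.004]
ft_force: [0.1, -4.2, -1.0]
opening: 0.151
```

Run:
```python
from h import *
print(get_state()["eef_pos"],get_state()["ft_force"])
d=imaging.get_image("wrist"); save(d,"w4.png")
d=imaging.get_image("side"); save(d,"s4.png",(220,120,540,320),2)
```

```text
[444.38990338 -48.62385689 120.30481397] [ 0.06552776 -4.2161021  -0.95680124]
```

View pics/w4.png

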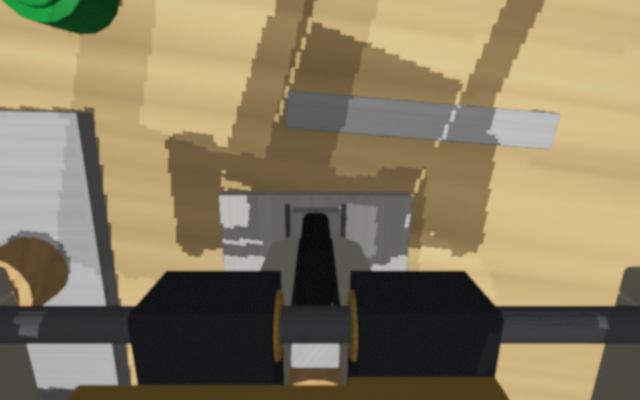

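View pics/s4.png

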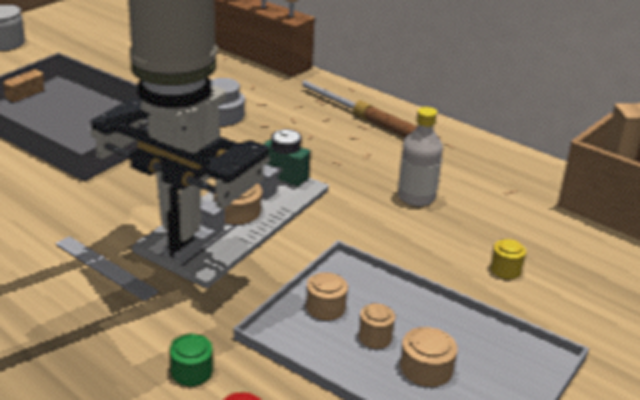

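Emit:
drive_tool:
  plan: [-0.05,-0.015,0,0,-0.1,-0.015,0,0,-0.15,-0.015,0,0,-0.2,-0.015,0,0,-0.25,-0.015,0,0,-0.3,-0.015,0,0,-0.35,-0.015,0,0,-0.4,-0.015,0,0,-0.45,-0.015,0,0,-0.5,-0.015,0,0,-0.55,-0.015,0,0,-0.57,-0.015,0,0,-0.57,-0.015,0,0]

```text
clock: 17.6
eef_pos: [467.3, -45.7, 120.3]
orientation: [3.141, 0.0, -3.004]
ft_force: [-1.4, 1.8, 0.7]
opening: 0.148
```

```bash
cat >> h.py <<'E'
def op(x0,o0):
    st=get_state(); print("t %.1f"%st["clock"],"opening",o0-(st["eef_pos"][0]-x0)/.9905,"F",st["ft_force"].round(1), "Fu",st["ft_force"]@[.9905,.137,0], st["eef_pos"].round(2))
E
python3 - <<'E'
from h import *
op(443.0,85)
d=imaging.get_image("top"); save(d,"t5.png",(310,130,390,250),5)
op(443.0,85)
E
```

```text
t 17.6 opening 60.51000231613605 F [-1.4  1.8  0.7] Fu -1.1556521709400003 [467.26 -45.7  120.33]
t 17.6 opening 60.52980973448792 F [-0.7  1.8 -0.3] Fu -0.46884557967129964 [467.24 -45.71 120.31]
```

View pics/t5.png

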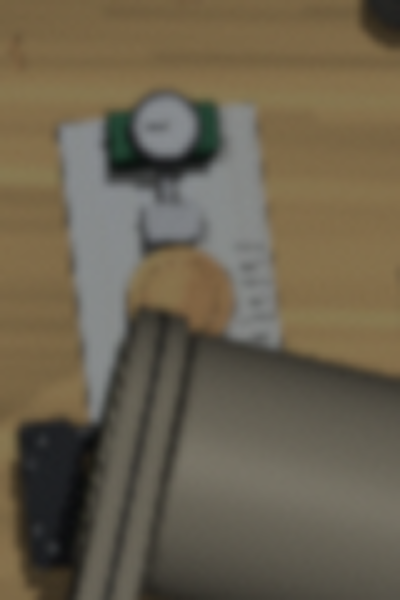

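Emit:
drive_tool:
  plan: [-0.025,0,0,0,-0.05,0,0,0,-0.05,0,0,0]

```text
clock: 17.95
eef_pos: [469.1, -45.5, 120.3]
orientation: [3.141, 0.0, -3.004]
ft_force: [-2.5, 1.8, 1.8]
opening: 0.152
```

Emit:
drive_tool:
  plan: [-0.025,0,0,0,-0.025,0,0,0,-0.025,0,0,0]

```text
clock: 18.25
eef_pos: [470.1, -45.3, 120.3]
orientation: [3.141, 0.0, -3.004]
ft_force: [-1.8, 3.3, 1.4]
opening: 0.147
```

Emit:
drive_tool:
  plan: [-0.025,0,0,0,-0.025,0,0,0,-0.025,0,0,0]

```text
clock: 18.55
eef_pos: [471.0, -45.2, 120.3]
orientation: [3.141, -0.0, -3.004]
ft_force: [-4.2, 4.0, 3.5]
opening: 0.146
```

Emit:
drive_tool:
  plan: [-0.025,0,0,0,-0.025,0,0,0,-0.025,0,0,0]

```text
clock: 18.85
eef_pos: [471.9, -45.1, 120.3]
orientation: [3.141, -0.0, -3.004]
ft_force: [-4.5, 3.8, 3.7]
opening: 0.146
```

Run:
```python
from h import *
op(443.0,85)
```

```text
t 18.9 opening 55.857812054404555 F [-4.5  3.8  3.7] Fu -3.97466813820432 [471.87 -45.1  120.3 ]
```

Emit:
drive_tool:
  plan: [-0.02,0.015,0,0,-0.04,0.015,0,0,-0.045,0.015,0,0,-0.05,0.015,0,0,-0.05,0.015,0,0]

```text
clock: 19.35
eef_pos: [473.5, -44.8, 120.3]
orientation: [-3.141, -0.001, -3.004]
ft_force: [-6.1, -0.2, 4.8]
opening: 0.15
```

Run:
```python
from h import *
op(443.0,85)
d=imaging.get_image("side"); save(d,"s6.png",(250,150,410,270),4)
```

```text
t 19.4 opening 54.19457932107983 F [-6.1 -0.2  4.8] Fu -6.049108696977633 [473.51 -44.77 120.31]
```

View pics/s6.png

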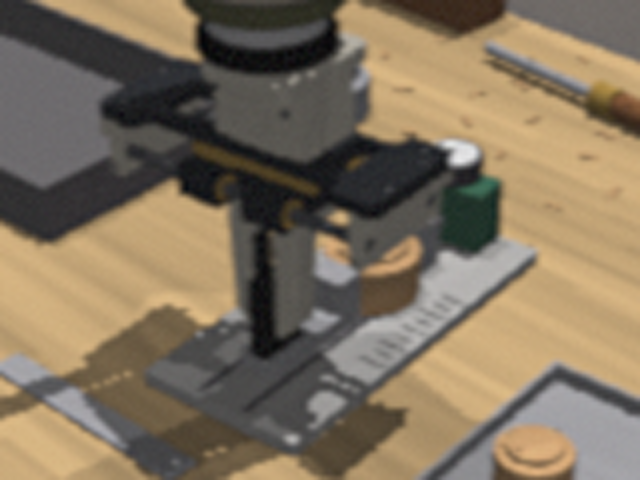

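Emit:
drive_tool:
  plan: [-0.005,0,0,0,-0.005,0,0,0,-0.005,0,0,0,-0.005,0,0,0,-0.005,0,0,0,-0.005,0,0,0,-0.005,0,0,0,-0.005,0,0,0,-0.005,0,0,0,-0.005,0,0,0,-0.005,0,0,0,-0.005,0,0,0]

```text
clock: 20.6
eef_pos: [473.7, -44.8, 120.3]
orientation: [-3.141, -0.001, -3.004]
ft_force: [-7.6, -0.4, 4.8]
opening: 0.148
```

Run:
```python
from h import *
op(443.0,85)
go(444.0,-48.8,120.3,187.9)
```

```text
t 20.6 opening 54.02383805415094 F [-7.6 -0.4  4.8] Fu -7.590626042620774 [473.68 -44.75 120.31]
clock 20.6 pos [473.7 -44.8 120.3] yaw -172.1 ->  [0.749 0.002 0.001] turn -0.0 dist 30
```

Emit:
drive_tool:
  plan: [0.08,0,0,0,0.16,0,0,0,0.24,0,0,0,0.32,0,0,0,0.4,0,0,0,0.48,0,0,0,0.56,0,0,0,0.64,0,0,0,0.7,0,0,0,0.72,0,0,0,0.72,0,0,0]

```text
clock: 21.7
eef_pos: [445.3, -48.5, 120.3]
orientation: [-3.141, -0.0, -3.004]
ft_force: [0.6, -4.2, -3.9]
opening: 0.145
```

Emit:
drive_tool:
  plan: [0,0,0,0,0,0,0,0,0,0,0,0,0,0,0,0]
  claw: -1

```text
clock: 22.1
eef_pos: [445.6, -48.0, 120.4]
orientation: [3.141, 0.0, -3.004]
ft_force: [-0.7, 0.4, 0.5]
opening: 0.441
```

Emit:
drive_tool:
  plan: [0,0,-1.0,0,0,0,-2.0,0,0,0,-2.2,0,0,0,-2.2,0,0,0,-2.2,0]

```text
clock: 22.6
eef_pos: [445.2, -48.0, 207.4]
orientation: [3.141, -0.001, -3.004]
ft_force: [-0.4, 0.6, -0.2]
opening: 0.873
```

Run:
```python
from h import *
st=get_state()
d=imaging.get_image("wrist"); save(d,"w7.png"); W=world(d,st)
for o in circles(W,30,42,(500,600,-110,40)): print(o)
for i in range(2):
  d=imaging.get_image("top"); save(d,"t7.png",(310,130,510,260),4); W=world(d)
  for o in circles(W,26,60,(420,600,-460,0)): print(o[1:])
u=np.array([.9905,.137]); a=np.array([589.5,-28.6]); print(a-29*u)
```

```text
(np.int32(16), array([316.2, 303.9]), array([532.5, -34.8,  11.7,  31. ,  32.3]), array([532.4, -34.6,  31.1]))
(np.int32(597), array([314.7, 359.5]), array([567.1, -31.3,  56.1,  40.9,  42. ]), array([579. , -29.5,  40.7]))
(array([345.2, 187.2]), array([566.7, -29.4,  70.8,  43.2,  50. ]), array([564.3, -32.2,  42.9]))
(array([412.7, 214.3]), array([ 493.2, -217.3,   41.2,   36.6,   43.7]), array([ 495.4, -216.2,   36.4]))
(array([457.9, 216.5]), array([ 491.3, -340.3,   50.9,   35.8,   45. ]), array([ 492. , -338.5,   35.8]))
(array([436.1, 216.1]), array([ 492.1, -281.3,   34.3,   36.2,   42.6]), array([ 491.8, -279.7,   35.7]))
(array([345.2, 187.1]), array([566.8, -29.2,  71.1,  43.1,  49.7]), array([564.4, -32.1,  43. ]))
(array([412.7, 214.2]), array([ 492.2, -217.4,   42.2,   36.6,   43.6]), array([ 495.6, -216.2,   36.3]))
(array([457.9, 216.5]), array([ 491.9, -340.4,   51.1,   35.9,   44. ]), array([ 491.9, -338.6,   35.8]))
(array([436.2, 216.1]), array([ 492. , -281. ,   33.4,   35.9,   42. ]), array([ 491.9, -279.9,   35.6]))
[560.7755 -32.573 ]
```

View pics/t7.png

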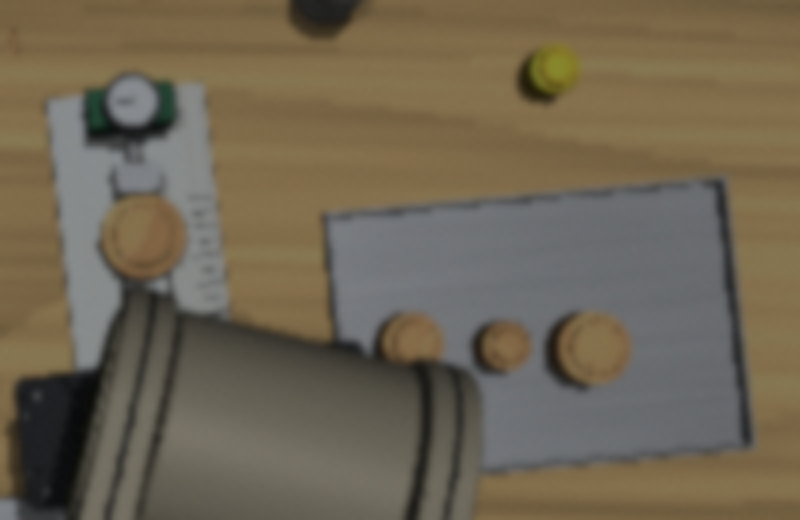

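View pics/w7.png

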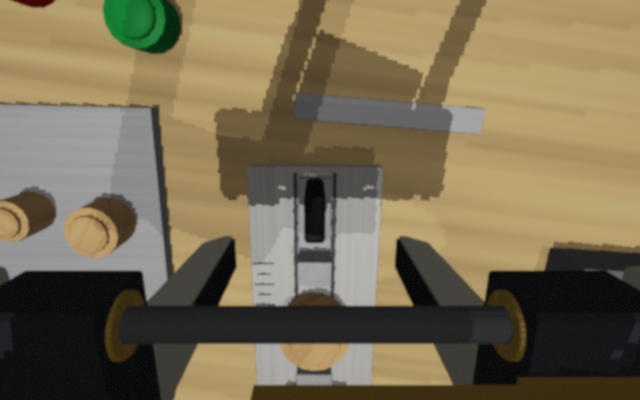

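```bash
python3 -c "
from h import *
go(560.8,-32.5,100.2,187.9)"
```

```text
clock 22.8 pos [444.6 -48.  206.5] yaw -172.1 ->  [-2.938 -0.019  2.649] turn -0.0 dist 158
```

Emit:
drive_tool:
  plan: [-1,0,0,0,-2,0,0,0,-2.94,-0.02,0,0,-2.94,-0.02,0,0,-2.94,-0.02,0.9,0,-2.94,-0.02,1.8,0,-2.94,-0.02,2.4,0,-2.94,-0.02,2.65,0,-2.94,-0.02,2.65,0,-2.94,-0.02,2.65,0]

```text
clock: 23.75
eef_pos: [562.5, -33.0, 103.3]
orientation: [-3.141, 0.001, -3.004]
ft_force: [0.6, 0.2, 0.6]
opening: 1.007
```

Emit:
drive_tool:
  plan: [0,0,0,0,0,0,0,0,0,0,0,0,0,0,0,0,0,0,0,0,0,0,0,0,0,0,0,0,0,0,0,0]
  claw: 1
  grip_force: 15

```text
clock: 24.55
eef_pos: [562.3, -32.9, 102.6]
orientation: [-3.141, 0.0, -3.004]
ft_force: [-0.1, -0.3, 4.1]
opening: 0.621
```

```bash
python3 -c "
from h import *
c=np.array([551.7,310.3]); a=np.deg2rad(4); ux=np.array([np.cos(a),np.sin(a)]); uy=np.array([-np.sin(a),np.cos(a)])
for q in (-95,-35,20,65): print(q,(c+q*uy).round(1))
t=c-95*uy
go(t[0],t[1],200,94)"
```

```text
-95 [558.3 215.5]
-35 [554.1 275.4]
20 [550.3 330.3]
65 [547.2 375.1]
clock 24.6 pos [562.3 -32.9 102.6] yaw -172.1 ->  [-0.754  6.165 -2.435] turn 18.78 dist 267
```

Emit:
drive_tool:
  plan: [0,0,-0.6,0,0,0,-1.6,0,0,0,-2.4,0,-0.75,6.17,-2.43,18.78,-0.75,6.17,-2.43,18.78,-0.75,6.17,-2.43,18.78,-0.75,6.17,-2.43,18.78,-0.75,6.17,-2.43,18.78,-0.75,6.17,-2.43,18.78,-0.75,6.17,-2.43,18.78,-0.75,6.17,-2.43,18.78,-0.75,6.17,-2.43,18.78,-0.75,6.17,-2.43,18.78,-0.75,6.17,-2.43,18.78,-0.75,6.17,-2.43,18.78,-0.75,6.17,-2.43,18.78,-0.75,6.17,-2.43,18.78]

```text
clock: 26.25
eef_pos: [557.9, 215.7, 199.2]
orientation: [-3.141, 0.0, 1.642]
ft_force: [-0.5, -0.6, -2.0]
opening: 0.622
```

Run:
```python
from h import *
print(get_state()["opening"]*93)
d=imaging.get_image("wrist"); save(d,"w8.png")
d=imaging.get_image("top"); W=world(d)
for o in circles(W,26,60,(420,600,-460,-150)): print(o[2],o[3])
go(558.3,215.5,98.5,94)
```

```text
57.865850174443715
[ 492.6 -217.6   41.9   36.1   44.5] [ 492.5 -216.5   35.9]
[ 492.3 -340.8   50.2   35.9   44.5] [ 492.1 -338.5   36. ]
[ 492.2 -281.1   33.6   36.2   42.9] [ 491.9 -279.6   35.9]
clock 26.4 pos [557.9 215.7 199.3] yaw 94.1 ->  [-0.005  0.009  2.521] turn 0.01 dist 101
```

View pics/w8.png

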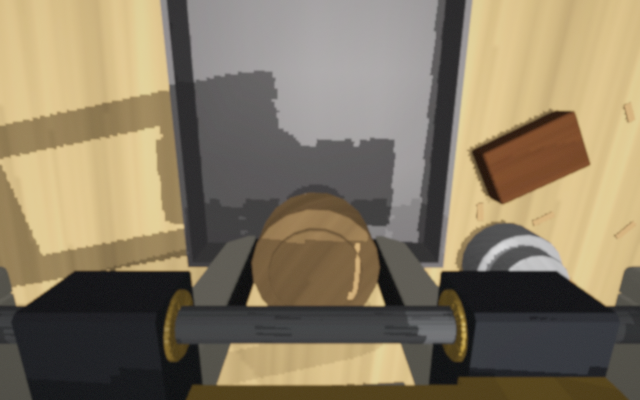

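Emit:
drive_tool:
  plan: [0,0.01,0.9,0,0,0.01,1.7,0,0,0.01,2.3,0,0,0.01,2.5,0,0,0.01,2.52,0,0,0.01,2.52,0,0,0.01,2.52,0,0,0.01,2.52,0]

```text
clock: 27.15
eef_pos: [559.3, 216.0, 100.2]
orientation: [3.139, -0.001, 1.641]
ft_force: [0.0, -0.3, -0.4]
opening: 0.62
```

Emit:
drive_tool:
  plan: [0,0,0.03,0,0,0,0.03,0,0,0,0.03,0]

```text
clock: 27.45
eef_pos: [558.4, 215.7, 97.6]
orientation: [3.142, 0.0, 1.64]
ft_force: [-0.7, -0.8, -0.8]
opening: 0.623
```

Emit:
drive_tool:
  plan: [0,0,0.02,0,0,0,0.02,0,0,0,0.02,0]

```text
clock: 27.75
eef_pos: [558.4, 215.7, 96.6]
orientation: [-3.141, 0.0, 1.64]
ft_force: [0.1, 0.2, -1.9]
opening: 0.624
```

Emit:
drive_tool:
  plan: [0,0,0.02,0,0,0,0.02,0,0,0,0.02,0]

```text
clock: 28.05
eef_pos: [558.5, 215.8, 96.0]
orientation: [3.141, -0.0, 1.64]
ft_force: [-0.4, 0.3, -0.0]
opening: 0.623
```

Emit:
drive_tool:
  plan: [0,0,0.02,0,0,0,0.02,0,0,0,0.02,0]

```text
clock: 28.35
eef_pos: [558.5, 215.8, 96.0]
orientation: [3.141, -0.0, 1.64]
ft_force: [-2.5, -1.5, 6.8]
opening: 0.625
```

Emit:
drive_tool:
  plan: [0,0,-0.02,0,0,0,-0.02,0,0,0,-0.02,0,0,0,-0.02,0,0,0,-0.02,0]
  claw: -1

```text
clock: 28.85
eef_pos: [558.3, 215.7, 95.8]
orientation: [-3.141, 0.0, 1.64]
ft_force: [0.3, 0.2, 0.7]
opening: 0.979
```

Emit:
drive_tool:
  plan: [0,0,-1.0,0,0,0,-2.0,0,0,0,-3.0,0,0,0,-3.1,0,0,0,-3.1,0]

```text
clock: 29.35
eef_pos: [559.4, 216.0, 222.0]
orientation: [3.138, -0.001, 1.64]
ft_force: [-0.7, -0.7, -0.4]
opening: 1.0
```

Run:
```python
from h import *
st=get_state(); d=imaging.get_image("wrist"); save(d,"w9.png"); W=world(d,st)
for o in circles(W,26,60,(470,640,170,450)): print(o)
d=imaging.get_image("top"); W=world(d)
for o in circles(W,26,60,(420,600,-460,-150)): print(o[2],o[3])
go(492.3,-340,220,96.5)
```

```text
(np.int32(143), array([444.1,   8.5]), array([639.5, 358. ,  15.1,  35.2,  44.6]), array([639.5, 358.2,  35.4]))
(np.int32(4032), array([313.4, 194.9]), array([558.7, 217.9,  58. ,  38. ,  42.6]), array([558.6, 219.9,  37.4]))
(np.int32(2219), array([318.9, 247.9]), array([563.1, 176. , 154. ,  38.6,  44.5]), array([566. , 175.6,  37.1]))
[ 492.6 -217.7   42.    35.5   43.3] [ 492.4 -216.4   35.7]
[ 492.4 -340.6   50.7   36.    44.5] [ 492.  -338.6   36. ]
[ 492.6 -281.    34.4   36.1   43.7] [ 491.8 -279.6   35.8]
clock 29.4 pos [557.8 215.6 218.5] yaw 94.0 ->  [-13.742  -2.6    -0.026] turn -0.5 dist 559
```

View pics/w9.png

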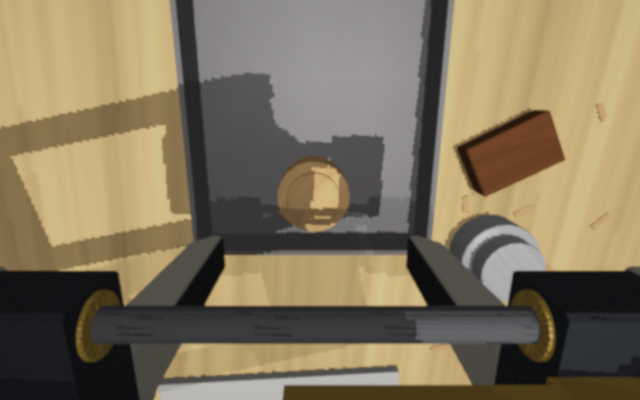

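Foot58 stands upright in the tote at (313,195). The feet in the tray have not moved, so foot50 is next.

Emit:
drive_tool:
  plan: [-13.74,-2.6,0,-0.5,-13.74,-2.6,0,-0.5,-13.74,-2.6,0,-0.5,-13.74,-2.6,0,-0.5,-13.74,-2.6,0,-0.5,-13.74,-2.6,0,-0.5,-13.74,-2.6,0,-0.5,-13.74,-2.6,0,-0.5,-13.74,-2.6,0,-0.5,-13.74,-2.6,0,-0.5,-13.74,-2.6,0,-0.5,-13.74,-2.6,0,-0.5,-13.74,-2.6,0,-0.5,-13.74,-2.6,0,-0.5,-13.74,-2.6,0,-0.5,-13.74,-2.6,0,-0.5,-13.74,-2.6,0,-0.5,-13.74,-2.6,0,-0.5,-13.74,-2.6,0,-0.5]

```text
clock: 31.35
eef_pos: [493.1, -339.4, 220.1]
orientation: [3.141, 0.0, 1.685]
ft_force: [-0.5, 0.0, 0.3]
opening: 0.994
```

Run:
```python
from h import *
st=get_state(); d=imaging.get_image("wrist"); save(d,"w10.png"); W=world(d,st)
for o in circles(W,26,60,(420,600,-460,-150)): print(o[2],o[3])
go(492.7,-339.5,93,96.5)
```

```text
[ 493.4 -216.7   41.8   37.3   42.3] [ 493.1 -217.3   36.6]
[ 492.9 -280.1   33.8   37.3   41.2] [ 492.7 -279.6   36.5]
[ 492.6 -339.3   50.    37.    41.6] [ 492.4 -337.4   36.3]
clock 31.4 pos [ 493.1 -339.6  220.1] yaw 96.5 ->  [ 3.000e-03 -9.000e-03  3.178e+00] turn 0.0 dist 127
```

Emit:
drive_tool:
  plan: [0,-0.01,1.0,0,0,-0.01,2.0,0,0,-0.01,2.8,0,0,-0.01,3.15,0,0,-0.01,3.18,0,0,-0.01,3.18,0,0,-0.01,3.18,0,0,-0.01,3.18,0]

```text
clock: 32.2
eef_pos: [493.6, -340.7, 95.0]
orientation: [3.139, 0.003, 1.684]
ft_force: [-0.7, 0.3, 0.2]
opening: 1.003
```

Emit:
drive_tool:
  plan: [0,0,0,0,0,0,0,0,0,0,0,0,0,0,0,0,0,0,0,0,0,0,0,0,0,0,0,0,0,0,0,0,0,0,0,0]
  claw: 1
  grip_force: 15

```text
clock: 33.1
eef_pos: [492.5, -339.8, 92.7]
orientation: [-3.141, -0.0, 1.684]
ft_force: [0.2, -0.9, -0.2]
opening: 0.535
```

```bash
python3 -c "
from h import *
go(589.5-39*.9905,-28.6-39*.137,200,187.9)"
```

```text
clock 33.1 pos [ 492.5 -339.8   92.7] yaw 96.5 ->  [ 7.431  2.315 -2.683] turn -18.28 dist 329
```

Emit:
drive_tool:
  plan: [0,0,-0.6,0,0,0,-1.6,0,0,0,-2.6,0,7.43,2.31,-2.68,-18.28,7.43,2.31,-2.68,-18.28,7.43,2.31,-2.68,-18.28,7.43,2.31,-2.68,-18.28,7.43,2.31,-2.68,-18.28,7.43,2.31,-2.68,-18.28,7.43,2.31,-2.68,-18.28,7.43,2.31,-2.68,-18.28,7.43,2.31,-2.68,-18.28,7.43,2.31,-2.68,-18.28,7.43,2.31,-2.68,-18.28,7.43,2.31,-2.68,-18.28,7.43,2.31,-2.68,-18.28,7.43,2.31,-2.68,-18.28,7.43,2.31,-2.68,-18.28,7.43,2.31,-2.68,-18.28]

```text
clock: 35.0
eef_pos: [550.7, -34.1, 199.9]
orientation: [-3.142, -0.0, -3.005]
ft_force: [-0.5, -0.3, -0.4]
opening: 0.537
```

Run:
```python
from h import *
print(get_state()["opening"]*93)
d=imaging.get_image("wrist"); save(d,"w11.png")
go(589.5-39*.9905,-28.6-39*.137,101.5,187.9)
```

```text
49.94332322106931
clock 35.0 pos [550.7 -34.1 199.9] yaw -172.1 ->  [-0.004  0.003  2.461] turn -0.01 dist 98
```

View pics/w11.png

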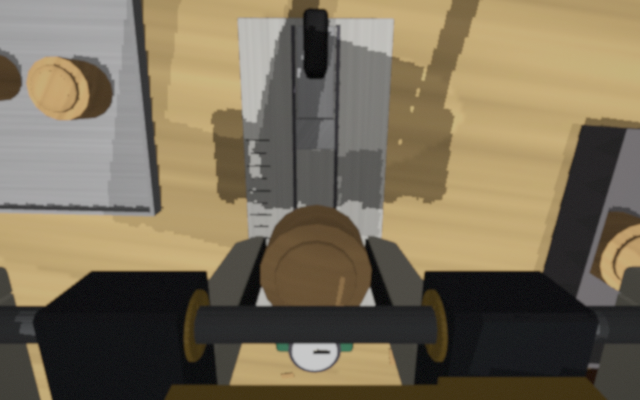

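The foot is held level, with the jaw fin behind it at (316,45). Lowering it now.

Emit:
drive_tool:
  plan: [0,0,0.8,0,0,0,1.6,0,0,0,2.2,0,0,0,2.4,0,0,0,2.46,0,0,0,2.46,0,0,0,2.46,0,0,0,2.46,0,0,0,2.46,0,0,0,2.46,0]

```text
clock: 36.05
eef_pos: [551.1, -34.1, 102.1]
orientation: [-3.141, 0.001, -3.004]
ft_force: [0.4, 0.6, -0.4]
opening: 0.536
```

Emit:
drive_tool:
  plan: [0,0,0.02,0,0,0,0.02,0,0,0,0.02,0]

```text
clock: 36.35
eef_pos: [550.7, -34.0, 100.7]
orientation: [3.142, -0.0, -3.004]
ft_force: [0.8, 0.2, -0.7]
opening: 0.537
```

Emit:
drive_tool:
  plan: [0,0,0.02,0,0,0,0.02,0,0,0,0.02,0]

```text
clock: 36.65
eef_pos: [550.7, -34.0, 99.8]
orientation: [3.142, -0.0, -3.004]
ft_force: [-0.2, 0.6, -0.6]
opening: 0.534
```

Emit:
drive_tool:
  plan: [0,0,0.02,0,0,0,0.02,0,0,0,0.02,0]

```text
clock: 36.95
eef_pos: [550.8, -34.1, 99.6]
orientation: [-3.142, 0.0, -3.004]
ft_force: [-2.4, 0.8, 5.3]
opening: 0.53
```

Emit:
drive_tool:
  plan: [0,0,-0.02,0,0,0,-0.02,0,0,0,-0.02,0,0,0,-0.02,0,0,0,-0.02,0,0,0,-0.02,0]
  claw: -1

```text
clock: 37.55
eef_pos: [550.7, -34.1, 99.9]
orientation: [3.142, -0.0, -3.004]
ft_force: [-0.4, -0.5, 0.3]
opening: 0.98
```

```bash
python3 -c "
from h import *
go(445.4,-48.4,120,187.9)"
```

```text
clock 37.5 pos [550.7 -34.1  99.9] yaw -172.1 ->  [ 2.657  0.006 -0.503] turn -0.0 dist 108
```

Emit:
drive_tool:
  plan: [0,0,-1.0,0,0,0,-2.0,0,0.9,0,-2.0,0,1.9,0,-2.0,0,2.65,0,-2.0,0,2.66,0,-2.0,0,2.66,0,-1.4,0,2.66,0,-0.7,0,2.66,0,-0.5,0,2.66,0,-0.5,0,2.66,0,-0.5,0]

```text
clock: 38.65
eef_pos: [446.1, -48.7, 120.8]
orientation: [-3.141, 0.001, -3.004]
ft_force: [-0.8, -1.4, -0.1]
opening: 1.0
```

Emit:
drive_tool:
  plan: [0,0,0,0,0,0,0,0,0,0,0,0,0,0,0,0,0,0,0,0,0,0,0,0,0,0,0,0,0,0,0,0,0,0,0,0,0,0,0,0,0,0,0,0,0,0,0,0,0,0,0,0,0,0,0,0]
  claw: 1
  grip_force: 25

```text
clock: 40.05
eef_pos: [445.3, -48.6, 119.9]
orientation: [3.141, 0.0, -3.004]
ft_force: [-0.2, 0.7, -0.2]
opening: 0.151
```

Emit:
drive_tool:
  plan: [-0.05,0,0,0,-0.1,0,0,0,-0.15,0,0,0,-0.2,0,0,0,-0.25,0,0,0,-0.3,0,0,0,-0.35,0,0,0,-0.4,0,0,0,-0.45,0,0,0,-0.5,0,0,0,-0.55,0,0,0,-0.6,0,0,0,-0.65,0,0,0,-0.7,0,0,0,-0.74,0,0,0,-0.76,0,0,0,-0.76,0,0,0,-0.76,0,0,0]

```text
clock: 41.85
eef_pos: [475.6, -44.5, 119.9]
orientation: [-3.141, 0.0, -3.004]
ft_force: [-0.4, -0.7, 0.1]
opening: 0.153
```

Emit:
drive_tool:
  plan: [-0.025,0,0,0,-0.05,0,0,0,-0.05,0,0,0]

```text
clock: 42.15
eef_pos: [477.5, -44.3, 119.9]
orientation: [-3.141, -0.0, -3.004]
ft_force: [-2.1, -1.6, 1.2]
opening: 0.151
```

Run:
```python
from h import *
op(443.0,85)
```

```text
t 42.1 opening 50.19305222669778 F [-2.1 -1.6  1.2] Fu -2.344374637297276 [477.48 -44.27 119.92]
```

Now to opening 46, in steps.

Emit:
drive_tool:
  plan: [-0.02,0,0,0,-0.04,0,0,0,-0.06,0,0,0,-0.06,0,0,0]

```text
clock: 42.55
eef_pos: [479.8, -44.0, 119.9]
orientation: [-3.141, -0.0, -3.004]
ft_force: [-3.7, -2.5, 2.4]
opening: 0.149
```

Emit:
drive_tool:
  plan: [-0.02,0,0,0,-0.03,0,0,0,-0.03,0,0,0]

```text
clock: 42.85
eef_pos: [480.8, -43.8, 119.9]
orientation: [-3.142, -0.001, -3.004]
ft_force: [-5.1, -2.3, 3.5]
opening: 0.15
```

Run:
```python
from h import *
op(443.0,85)
```

```text
t 42.9 opening 46.85551559609862 F [-5.1 -2.3  3.5] Fu -5.3219545264626715 [480.78 -43.82 119.93]
```

Emit:
drive_tool:
  plan: [-0.025,0,0,0,-0.025,0,0,0,-0.025,0,0,0,-0.025,0,0,0,-0.025,0,0,0,-0.025,0,0,0,-0.025,0,0,0,-0.025,0,0,0,-0.025,0,0,0,-0.025,0,0,0,-0.025,0,0,0,-0.025,0,0,0,-0.025,0,0,0,-0.025,0,0,0,-0.025,0,0,0]

```text
clock: 44.35
eef_pos: [481.7, -43.7, 119.9]
orientation: [-3.142, -0.001, -3.004]
ft_force: [-4.2, -2.9, 3.4]
opening: 0.151
```

Run:
```python
from h import *
op(443.0,85)
go(455,-47,120,187.9)
```

```text
t 44.4 opening 45.934215012267906 F [-4.2 -2.9  3.4] Fu -4.5778533396881 [481.69 -43.68 119.9 ]
clock 44.4 pos [481.7 -43.7 119.9] yaw -172.1 ->  [ 0.672  0.009 -0.002] turn -0.0 dist 27
```

Emit:
drive_tool:
  plan: [0.08,0,0,0,0.16,0,0,0,0.24,0,0,0,0.32,0,0,0,0.4,0,0,0,0.48,0,0,0,0.56,0,0,0,0.62,0,0,0,0.66,0,0,0,0.67,0,0,0,0.67,0,0,0,0.67,0,0,0]

```text
clock: 45.55
eef_pos: [455.3, -47.3, 120.0]
orientation: [3.142, -0.0, -3.004]
ft_force: [0.2, -0.6, -2.0]
opening: 0.146
```

Emit:
drive_tool:
  plan: [0,0,0,0,0,0,0,0,0,0,0,0,0,0,0,0]
  claw: -1

```text
clock: 45.95
eef_pos: [455.5, -47.2, 120.0]
orientation: [3.142, -0.0, -3.004]
ft_force: [-0.4, 0.6, -0.4]
opening: 0.441
```

Emit:
drive_tool:
  plan: [0,0,-1.0,0,0,0,-2.0,0,0,0,-2.2,0,0,0,-2.2,0,0,0,-2.2,0]

```text
clock: 46.45
eef_pos: [455.0, -47.1, 206.9]
orientation: [3.141, -0.001, -3.004]
ft_force: [0.3, 0.4, -0.8]
opening: 0.873
```

Run:
```python
from h import *
d=imaging.get_image("top"); save(d,"t12.png",(310,130,510,260),4); W=world(d)
for o in circles(W,26,60,(420,600,-460,0)): print(o[1:])
u=np.array([.9905,.137]); a=np.array([589.5,-28.6]); t=a-25*u;print(t)
go(t[0],t[1],100.2,187.9)
```

```text
(array([344.9, 185.1]), array([572.4, -31. ,  62.3,  43.2,  49.8]), array([569.9, -31.4,  43.1]))
(array([412.5, 210.6]), array([ 503. , -216.1,   35.4,   34.4,   41.4]), array([ 505.3, -215.8,   34.8]))
(array([436.1, 216.1]), array([ 492.2, -281. ,   34.3,   35.7,   42.5]), array([ 491.9, -279.7,   35.7]))
[564.7375 -32.025 ]
clock 46.5 pos [454.6 -47.1 206.3] yaw -172.1 ->  [-2.786 -0.008  2.645] turn -0.0 dist 154
```

View pics/t12.png

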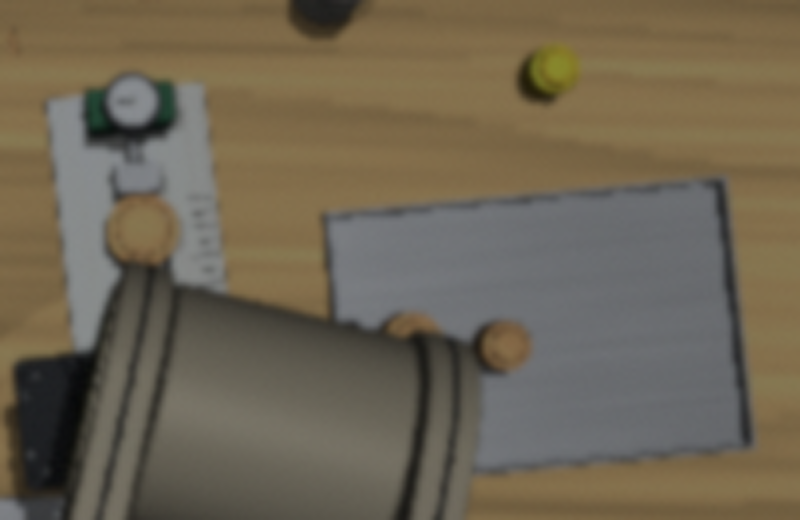

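Foot50 is against the anvil at crop (143,230), as predicted, and is clear to pick up.

Emit:
drive_tool:
  plan: [-1,0,0,0,-2,0,0,0,-2.79,0,0,0,-2.79,-0.01,0,0,-2.79,-0.01,0.9,0,-2.79,-0.01,1.8,0,-2.79,-0.01,2.4,0,-2.79,-0.01,2.65,0,-2.79,-0.01,2.65,0,-2.79,-0.01,2.65,0,-2.79,-0.01,2.65,0,-2.79,-0.01,2.65,0,-2.79,-0.01,2.65,0]

```text
clock: 47.8
eef_pos: [566.7, -32.4, 103.1]
orientation: [-3.141, 0.002, -3.004]
ft_force: [-0.3, -0.7, -0.5]
opening: 1.004
```

Emit:
drive_tool:
  plan: [0,0,0,0,0,0,0,0,0,0,0,0,0,0,0,0,0,0,0,0,0,0,0,0,0,0,0,0,0,0,0,0,0,0,0,0]
  claw: 1
  grip_force: 15

```text
clock: 48.7
eef_pos: [566.0, -32.4, 101.9]
orientation: [3.142, -0.0, -3.004]
ft_force: [-0.4, -0.4, -0.1]
opening: 0.533
```

```bash
python3 -c "
from h import *
go(554.1,275.4,200,94)"
```

```text
clock 48.7 pos [566.  -32.4 101.9] yaw -172.1 ->  [-0.761  7.662 -2.453] turn 18.78 dist 323
```

Emit:
drive_tool:
  plan: [0,0,-0.6,0,0,0,-1.6,0,0,0,-2.4,0,-0.76,7.66,-2.45,18.78,-0.76,7.66,-2.45,18.78,-0.76,7.66,-2.45,18.78,-0.76,7.66,-2.45,18.78,-0.76,7.66,-2.45,18.78,-0.76,7.66,-2.45,18.78,-0.76,7.66,-2.45,18.78,-0.76,7.66,-2.45,18.78,-0.76,7.66,-2.45,18.78,-0.76,7.66,-2.45,18.78,-0.76,7.66,-2.45,18.78,-0.76,7.66,-2.45,18.78,-0.76,7.66,-2.45,18.78,-0.76,7.66,-2.45,18.78,-0.76,7.66,-2.45,18.78,-0.76,7.66,-2.45,18.78,-0.76,7.66,-2.45,18.78]

```text
clock: 50.7
eef_pos: [554.1, 275.3, 199.9]
orientation: [-3.142, -0.0, 1.641]
ft_force: [-0.1, -0.1, -1.2]
opening: 0.532
```

Run:
```python
from h import *
print(get_state()["opening"]*93)
d=imaging.get_image("side"); save(d,"s13.png",(170,80,490,280),2.4)
d=imaging.get_image("top"); W=world(d)
for o in circles(W,26,60,(420,600,-460,-150)): print(o[2],o[3])
for o in circles(W,26,46,(470,640,170,250)): print(o[2],o[3])
go(554.1,275.4,97.5,94)
```

```text
49.50942606167993
[ 491.9 -217.3   42.4   36.2   42.7] [ 492.5 -216.5   36.2]
[ 491.8 -281.1   33.8   35.7   41.8] [ 491.9 -279.6   35.4]
[572.7 175.  132.1  41.5  45.3] [582.9 173.6  40. ]
[558.7 215.9  57.6  36.9  43.5] [557.8 214.9  36.9]
clock 50.8 pos [554.1 275.3 199.9] yaw 94.0 ->  [2.000e-03 1.000e-03 2.561e+00] turn 0.0 dist 102
```

View pics/s13.png

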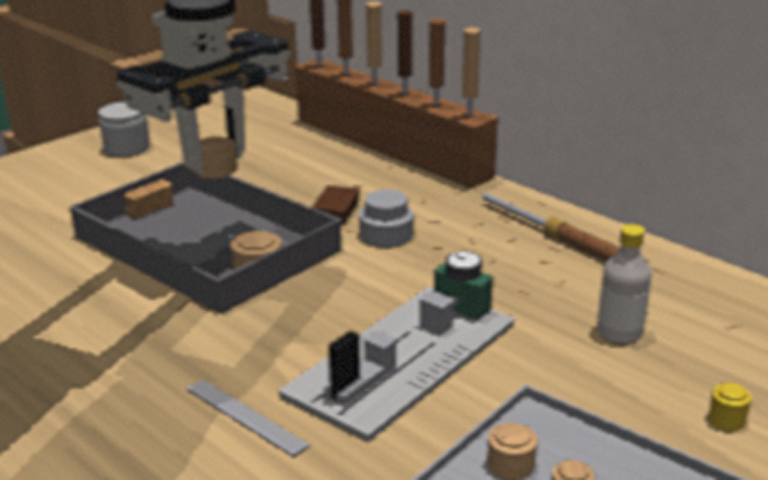

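Foot58 is standing in the tote at crop (257,247), and foot50 is held above the tote. Lowering foot50 at 275.4.

Emit:
drive_tool:
  plan: [0,0,0.9,0,0,0,1.7,0,0,0,2.3,0,0,0,2.5,0,0,0,2.54,0,0,0,2.56,0,0,0,2.56,0,0,0,2.56,0,0,0,2.56,0,0,0,2.56,0]

```text
clock: 51.8
eef_pos: [554.4, 275.5, 98.2]
orientation: [3.141, -0.0, 1.64]
ft_force: [-0.4, 0.3, -0.8]
opening: 0.531
```

Emit:
drive_tool:
  plan: [0,0,0.02,0,0,0,0.02,0,0,0,0.02,0]

```text
clock: 52.1
eef_pos: [554.0, 275.3, 96.7]
orientation: [-3.141, 0.0, 1.64]
ft_force: [0.1, -0.7, -1.4]
opening: 0.533
```

Emit:
drive_tool:
  plan: [0,0,0.02,0,0,0,0.02,0,0,0,0.02,0]

```text
clock: 52.4
eef_pos: [554.1, 275.3, 95.9]
orientation: [-3.142, -0.0, 1.64]
ft_force: [-0.1, 1.0, -0.7]
opening: 0.533
```

Emit:
drive_tool:
  plan: [0,0,0.02,0,0,0,0.02,0,0,0,0.02,0]

```text
clock: 52.7
eef_pos: [554.1, 275.3, 95.9]
orientation: [-3.142, 0.0, 1.64]
ft_force: [-3.7, -1.4, 6.0]
opening: 0.535
```

Emit:
drive_tool:
  plan: [0,0,0.01,0,0,0,0.01,0,0,0,0.01,0]

```text
clock: 53.0
eef_pos: [554.1, 275.4, 95.8]
orientation: [-3.142, 0.0, 1.641]
ft_force: [-5.0, -2.7, 8.8]
opening: 0.538
```

Emit:
drive_tool:
  plan: [0,0,-0.02,0,0,0,-0.02,0,0,0,-0.02,0,0,0,-0.02,0,0,0,-0.02,0,0,0,-0.02,0]
  claw: -1

```text
clock: 53.6
eef_pos: [554.1, 275.3, 95.4]
orientation: [-3.141, 0.0, 1.64]
ft_force: [1.1, -0.9, -1.3]
opening: 0.981
```

Emit:
drive_tool:
  plan: [0,0,-1.0,0,0,0,-2.0,0,0,0,-3.0,0,0,0,-3.1,0,0,0,-3.1,0,0,0,-3.1,0]

```text
clock: 54.2
eef_pos: [553.5, 275.1, 218.1]
orientation: [-3.14, 0.001, 1.64]
ft_force: [0.1, -0.1, -0.9]
opening: 0.999
```

Run:
```python
from h import *
st=get_state(); d=imaging.get_image("wrist"); save(d,"w14.png"); W=world(d,st)
for o in circles(W,26,60,(480,620,180,450)): print(o)
d=imaging.get_image("top"); W=world(d)
for o in circles(W,26,60,(420,600,-460,-150)): print(o[2],o[3])
go(493,-217.2,220,96.5)
```

```text
(np.int32(3108), array([316.8, 195.9]), array([554.3, 277.1,  50. ,  37.9,  42.8]), array([554.2, 279.1,  37.3]))
(np.int32(3631), array([317. , 264.1]), array([558.5, 217.9,  58.4,  37.4,  42.4]), array([558.4, 221.4,  37. ]))
[ 492.8 -217.7   42.2   36.1   43.5] [ 492.7 -216.5   36.2]
[ 491.9 -280.9   33.7   35.9   42.8] [ 492.  -279.5   35.8]
clock 54.3 pos [553.  274.9 217.2] yaw 94.0 ->  [-12.168  -2.354  -0.049] turn -0.5 dist 496
```

View pics/w14.png

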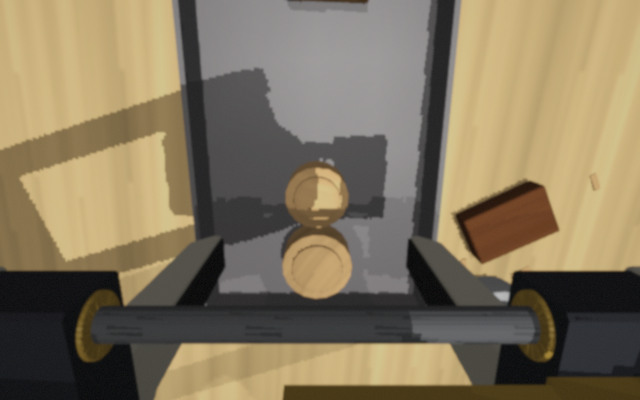

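Both feet are upright in the tote, foot50 at (317,196) and foot58 at (317,264). Next is foot42 at (493,-217).

Emit:
drive_tool:
  plan: [-12.17,-2.35,0,-0.5,-12.17,-2.35,0,-0.5,-12.17,-2.35,0,-0.5,-12.17,-2.35,0,-0.5,-12.17,-2.35,0,-0.5,-12.17,-2.35,0,-0.5,-12.17,-2.35,0,-0.5,-12.17,-2.35,0,-0.5,-12.17,-2.35,0,-0.5,-12.17,-2.35,0,-0.5,-12.17,-2.35,0,-0.5,-12.17,-2.35,0,-0.5,-12.17,-2.35,0,-0.5,-12.17,-2.35,0,-0.5,-12.17,-2.35,0,-0.5,-12.17,-2.35,0,-0.5,-12.17,-2.35,0,-0.5,-12.17,-2.35,0,-0.5]

```text
clock: 56.1
eef_pos: [494.3, -216.6, 219.6]
orientation: [3.141, 0.0, 1.685]
ft_force: [0.2, -0.6, -0.2]
opening: 1.001
```

Run:
```python
from h import *
st=get_state(); d=imaging.get_image("wrist"); save(d,"w15.png"); W=world(d,st)
for o in circles(W,26,60,(420,600,-460,-150)): print(o[1],o[2],o[3])
go(493,-217.2,93,96.5)
```

```text
[313.7 197.4] [ 493.2 -216.3   41.8   36.9   41.6] [ 493.1 -214.6   36.3]
[304.7 269.1] [ 492.9 -279.7   34.4   35.5   40.9] [ 492.5 -276.8   35.8]
clock 56.1 pos [ 494.3 -216.7  219.6] yaw 96.5 ->  [-0.009 -0.033  3.165] turn 0.0 dist 127
```

View pics/w15.png

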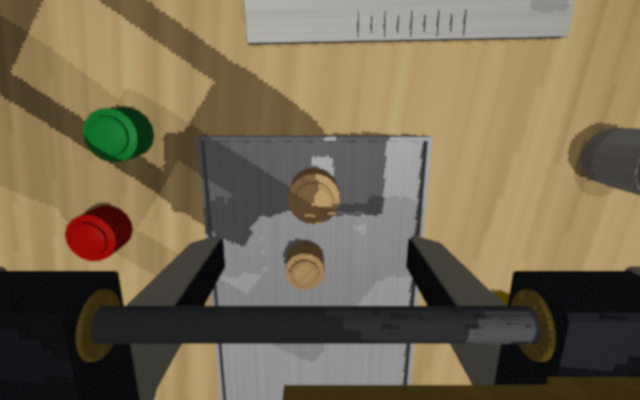

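The pale foot42 (41.8 mm) is at (314,197) and foot34 at (305,269). The green (112,134) and red (95,235) look-alikes are outside the tray.

Emit:
drive_tool:
  plan: [0,-0.03,1.0,0,0,-0.03,2.0,0,0,-0.03,2.8,0,0,-0.03,3.14,0,0,-0.03,3.17,0,0,-0.03,3.17,0,0,-0.03,3.17,0,0,-0.03,3.17,0]

```text
clock: 56.95
eef_pos: [494.2, -217.6, 94.7]
orientation: [3.139, 0.002, 1.684]
ft_force: [-0.1, -0.5, -0.2]
opening: 1.001
```

Emit:
drive_tool:
  plan: [0,0,0,0,0,0,0,0,0,0,0,0,0,0,0,0,0,0,0,0,0,0,0,0,0,0,0,0,0,0,0,0,0,0,0,0,0,0,0,0,0,0,0,0]
  claw: 1
  grip_force: 15

```text
clock: 58.05
eef_pos: [492.9, -216.9, 92.7]
orientation: [-3.141, -0.0, 1.684]
ft_force: [-0.5, 1.3, -0.0]
opening: 0.445
```

```bash
python3 -c "
from h import *
go(589.5-33*.9905,-28.6-33*.137,200,187.9)"
```

```text
clock 58.0 pos [ 492.9 -216.9   92.7] yaw 96.5 ->  [ 4.386  2.106 -2.683] turn -18.28 dist 222
```

Emit:
drive_tool:
  plan: [0,0,-0.6,0,0,0,-1.6,0,0,0,-2.6,0,4.39,2.11,-2.68,-18.28,4.39,2.11,-2.68,-18.28,4.39,2.11,-2.68,-18.28,4.39,2.11,-2.68,-18.28,4.39,2.11,-2.68,-18.28,4.39,2.11,-2.68,-18.28,4.39,2.11,-2.68,-18.28,4.39,2.11,-2.68,-18.28,4.39,2.11,-2.68,-18.28,4.39,2.11,-2.68,-18.28,4.39,2.11,-2.68,-18.28,4.39,2.11,-2.68,-18.28,4.39,2.11,-2.68,-18.28,4.39,2.11,-2.68,-18.28,4.39,2.11,-2.68,-18.28,4.39,2.11,-2.68,-18.28]

```text
clock: 59.95
eef_pos: [557.0, -32.9, 199.9]
orientation: [3.142, -0.0, -3.005]
ft_force: [-0.6, 0.2, -0.2]
opening: 0.446
```

Run:
```python
from h import *
print(get_state()["opening"]*93)
d=imaging.get_image("wrist"); save(d,"w16.png")
go(589.5-33*.9905,-28.6-33*.137,101.5,187.9)
```

```text
41.47197668803972
clock 60.0 pos [557.  -33.  199.9] yaw -172.1 ->  [ 0.006 -0.003  2.461] turn -0.01 dist 98
```

View pics/w16.png

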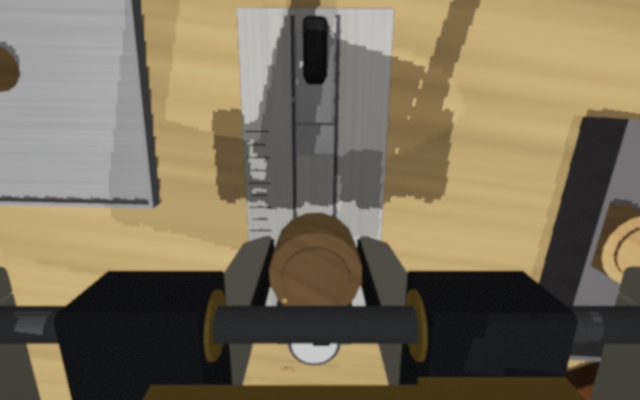

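Emit:
drive_tool:
  plan: [0,0,0.8,0,0,0,1.6,0,0,0,2.2,0,0,0,2.4,0,0,0,2.46,0,0,0,2.46,0,0,0,2.46,0,0,0,2.48,0,0,0,2.48,0,0,0,2.48,0]

```text
clock: 61.0
eef_pos: [557.3, -33.0, 101.3]
orientation: [-3.141, 0.001, -3.004]
ft_force: [0.4, 0.3, -1.2]
opening: 0.448
```

Emit:
drive_tool:
  plan: [0,0,0.02,0,0,0,0.02,0,0,0,0.02,0]

```text
clock: 61.3
eef_pos: [556.9, -32.9, 99.9]
orientation: [3.142, -0.0, -3.004]
ft_force: [0.1, -1.0, -0.2]
opening: 0.451
```

Emit:
drive_tool:
  plan: [0,0,0.015,0,0,0,0.015,0,0,0,0.015,0]

```text
clock: 61.6
eef_pos: [557.0, -32.9, 99.6]
orientation: [-3.142, -0.0, -3.004]
ft_force: [-2.9, 0.4, 5.0]
opening: 0.449
```

Emit:
drive_tool:
  plan: [0,0,-0.02,0,0,0,-0.02,0,0,0,-0.02,0,0,0,-0.02,0,0,0,-0.02,0,0,0,-0.02,0]
  claw: -1

```text
clock: 62.2
eef_pos: [557.0, -33.0, 100.1]
orientation: [3.142, -0.0, -3.004]
ft_force: [0.3, -0.7, -0.7]
opening: 0.914
```

```bash
python3 -c "
from h import *
go(455.3,-47.1,120,187.9)"
```

```text
clock 62.2 pos [557.  -33.  100.1] yaw -172.1 ->  [ 2.566e+00 -1.000e-03 -4.980e-01] turn -0.0 dist 105
```

Emit:
drive_tool:
  plan: [0,0,-1.0,0,0,0,-2.0,0,0.9,0,-2.0,0,1.9,0,-2.0,0,2.56,0,-2.0,0,2.57,0,-2.0,0,2.57,0,-1.4,0,2.57,0,-0.7,0,2.57,0,-0.5,0,2.57,0,-0.5,0,2.57,0,-0.5,0]

```text
clock: 63.3
eef_pos: [455.9, -47.1, 121.0]
orientation: [-3.141, 0.001, -3.004]
ft_force: [-0.3, 0.1, 0.3]
opening: 0.997
```

Emit:
drive_tool:
  plan: [0,0,0,0,0,0,0,0,0,0,0,0,0,0,0,0,0,0,0,0,0,0,0,0,0,0,0,0,0,0,0,0,0,0,0,0,0,0,0,0,0,0,0,0,0,0,0,0,0,0,0,0,0,0,0,0]
  claw: 1
  grip_force: 25

```text
clock: 64.7
eef_pos: [455.2, -47.2, 120.1]
orientation: [-3.141, -0.0, -3.004]
ft_force: [0.2, -3.2, -0.7]
opening: 0.145
```

```bash
python3 -c "
from h import *
op(443,85)
d=imaging.get_image('side'); save(d,'s17.png',(220,120,540,320),2)"
```

```text
t 64.7 opening 72.69384004748662 F [ 0.2 -3.2 -0.7] Fu -0.21292128832342902 [455.19 -47.24 120.12]
```

View pics/s17.png

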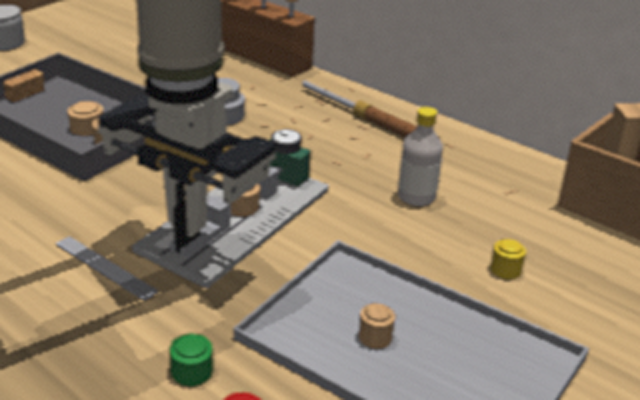

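Foot42 stands between the faces and only foot34 remains in the tray, at (377,325).

Emit:
drive_tool:
  plan: [-0.05,-0.01,0,0,-0.1,-0.01,0,0,-0.15,-0.01,0,0,-0.2,-0.01,0,0,-0.25,-0.01,0,0,-0.3,-0.01,0,0,-0.35,-0.01,0,0,-0.4,-0.01,0,0,-0.45,-0.01,0,0,-0.5,-0.01,0,0,-0.55,-0.01,0,0,-0.6,-0.01,0,0,-0.65,-0.01,0,0,-0.69,-0.01,0,0,-0.71,-0.01,0,0,-0.71,-0.01,0,0,-0.71,-0.01,0,0]

```text
clock: 66.45
eef_pos: [483.5, -43.5, 120.1]
orientation: [-3.142, 0.0, -3.004]
ft_force: [-0.7, 2.3, -0.1]
opening: 0.149
```

Emit:
drive_tool:
  plan: [-0.025,0,0,0,-0.05,0,0,0,-0.05,0,0,0]

```text
clock: 66.75
eef_pos: [485.4, -43.3, 120.1]
orientation: [3.142, -0.0, -3.004]
ft_force: [-2.5, 0.3, 1.2]
opening: 0.153
```

Emit:
drive_tool:
  plan: [-0.02,0,0,0,-0.04,0,0,0,-0.06,0,0,0,-0.06,0,0,0]

```text
clock: 67.15
eef_pos: [487.6, -42.9, 120.1]
orientation: [3.142, -0.0, -3.004]
ft_force: [-4.1, 1.0, 4.3]
opening: 0.15
```

Run:
```python
from h import *
op(443.0,85)
```

```text
t 67.2 opening 39.922701688518394 F [-4.1  1.   4.3] Fu -3.8897753260675296 [487.65 -42.93 120.11]
```

Emit:
drive_tool:
  plan: [-0.02,0,0,0,-0.04,0,0,0,-0.05,0,0,0,-0.05,0,0,0,-0.05,0,0,0,-0.05,0,0,0,-0.05,0,0,0,-0.05,0,0,0,-0.05,0,0,0,-0.05,0,0,0,-0.05,0,0,0,-0.05,0,0,0,-0.05,0,0,0,-0.05,0,0,0,-0.05,0,0,0,-0.05,0,0,0]

```text
clock: 68.75
eef_pos: [489.4, -42.7, 120.1]
orientation: [3.142, -0.001, -3.004]
ft_force: [-6.2, 0.1, 5.8]
opening: 0.153
```

Run:
```python
from h import *
op(443.0,85)
go(455.2,-47.3,120,187.9)
```

```text
t 68.8 opening 38.162061964366956 F [-6.2  0.1  5.8] Fu -6.108350334951571 [489.39 -42.72 120.12]
clock 68.8 pos [489.4 -42.7 120.1] yaw -172.1 ->  [0.862 0.004 0.004] turn -0.0 dist 34
```

Emit:
drive_tool:
  plan: [0.08,0,0,0,0.16,0,0,0,0.24,0,0,0,0.32,0,0,0,0.4,0,0,0,0.48,0,0,0,0.56,0,0,0,0.64,0,0,0,0.72,0,0,0,0.8,0,0,0,0.85,0,0,0,0.86,0,0,0,0.86,0,0,0,0.86,0,0,0]

```text
clock: 70.15
eef_pos: [455.4, -47.3, 120.1]
orientation: [3.141, -0.001, -3.004]
ft_force: [-0.2, 4.2, 0.7]
opening: 0.151
```

Emit:
drive_tool:
  plan: [0,0,0,0,0,0,0,0,0,0,0,0,0,0,0,0]
  claw: -1

```text
clock: 70.55
eef_pos: [455.7, -47.6, 120.2]
orientation: [-3.141, 0.0, -3.004]
ft_force: [0.2, -0.7, -0.1]
opening: 0.445
```

Emit:
drive_tool:
  plan: [0,0,-1.0,0,0,0,-2.0,0,0,0,-2.2,0,0,0,-2.2,0,0,0,-2.2,0]

```text
clock: 71.05
eef_pos: [455.2, -47.4, 207.1]
orientation: [3.141, -0.001, -3.004]
ft_force: [0.1, -0.1, -0.5]
opening: 0.872
```

Run:
```python
from h import *
d=imaging.get_image("top"); save(d,"t18.png",(310,130,510,260),4); W=world(d)
for o in circles(W,26,60,(420,600,-460,0)): print(o[1:])
u=np.array([.9905,.137]); a=np.array([589.5,-28.6]); t=a-21*u;print(t)
go(t[0],t[1],100.2,187.9)
```

```text
(array([344.7, 183.7]), array([575.3, -28.9,  55.5,  43.4,  50.4]), array([573.5, -30.7,  43. ]))
(array([436.1, 216.1]), array([ 492.2, -280.8,   33.6,   36. ,   42.2]), array([ 492. , -279.7,   35.9]))
[568.6995 -31.477 ]
clock 71.1 pos [454.8 -47.3 206.5] yaw -172.1 ->  [-2.881e+00 -2.000e-03  2.651e+00] turn -0.0 dist 157
```

View pics/t18.png

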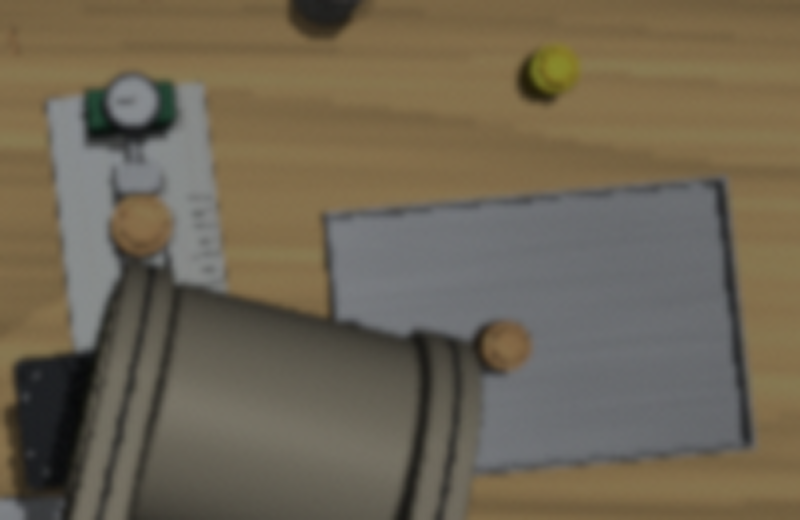

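Foot42 is against the anvil at crop (140,226), as predicted.

Emit:
drive_tool:
  plan: [-1,0,0,0,-2,0,0,0,-2.86,0,0,0,-2.86,0,0,0,-2.86,0,0.9,0,-2.86,0,1.8,0,-2.86,0,2.4,0,-2.86,0,2.67,0,-2.86,0,2.67,0,-2.86,0,2.67,0,-2.86,0,2.67,0,-2.86,0,2.67,0]

```text
clock: 72.3
eef_pos: [570.0, -31.9, 103.1]
orientation: [-3.141, 0.003, -3.004]
ft_force: [0.1, -0.4, -1.0]
opening: 1.002
```

Emit:
drive_tool:
  plan: [0,0,0,0,0,0,0,0,0,0,0,0,0,0,0,0,0,0,0,0,0,0,0,0,0,0,0,0,0,0,0,0,0,0,0,0,0,0,0,0,0,0,0,0]
  claw: 1
  grip_force: 15

```text
clock: 73.4
eef_pos: [568.9, -31.7, 101.3]
orientation: [3.142, -0.0, -3.004]
ft_force: [0.2, -0.6, -0.9]
opening: 0.45
```

```bash
python3 -c "
from h import *
go(550.3,330.3,200,94)"
```

```text
clock 73.4 pos [568.9 -31.7 101.3] yaw -172.1 ->  [-0.782  9.028 -2.467] turn 18.78 dist 376
```

Emit:
drive_tool:
  plan: [0,0,-0.6,0,0,0,-1.6,0,0,0,-2.4,0,-0.78,9.03,-2.47,18.78,-0.78,9.03,-2.47,18.78,-0.78,9.03,-2.47,18.78,-0.78,9.03,-2.47,18.78,-0.78,9.03,-2.47,18.78,-0.78,9.03,-2.47,18.78,-0.78,9.03,-2.47,18.78,-0.78,9.03,-2.47,18.78,-0.78,9.03,-2.47,18.78,-0.78,9.03,-2.47,18.78,-0.78,9.03,-2.47,18.78,-0.78,9.03,-2.47,18.78,-0.78,9.03,-2.47,18.78,-0.78,9.03,-2.47,18.78,-0.78,9.03,-2.47,18.78,-0.78,9.03,-2.47,18.78,-0.78,9.03,-2.47,18.78]

```text
clock: 75.4
eef_pos: [550.3, 330.3, 200.2]
orientation: [3.142, -0.0, 1.641]
ft_force: [-0.4, 0.3, -0.2]
opening: 0.447
```

Run:
```python
from h import *
print(get_state()["opening"]*93)
d=imaging.get_image("side"); save(d,"s19.png",(170,80,490,280),2.4)
d=imaging.get_image("top"); W=world(d)
for o in circles(W,26,60,(420,600,-460,-150)): print(o[2],o[3])
go(550.3,330.3,97,94)
```

```text
41.55193270334846
[ 492.  -280.7   33.8   36.2   43.1] [ 491.9 -279.3   36. ]
clock 75.5 pos [550.3 330.3 200.2] yaw 94.0 ->  [-1.000e-03 -0.000e+00  2.579e+00] turn 0.0 dist 103
```

View pics/s19.png

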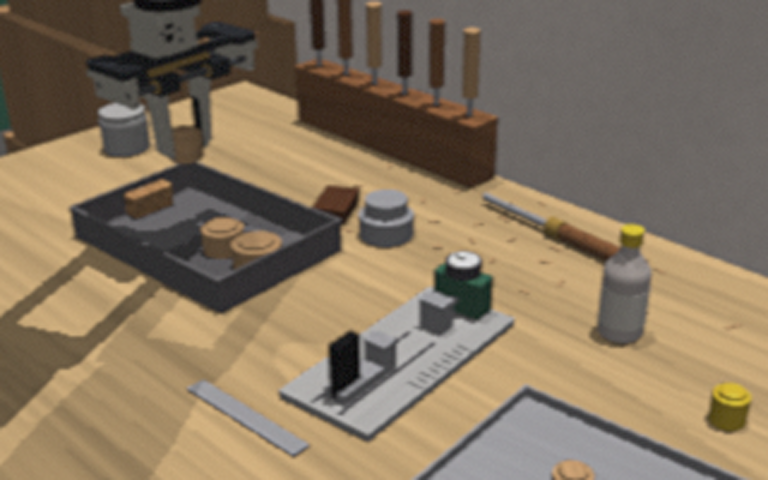

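The two feet in the tote stand well, and foot42 is held level above it.

Emit:
drive_tool:
  plan: [0,0,0.9,0,0,0,1.7,0,0,0,2.3,0,0,0,2.5,0,0,0,2.55,0,0,0,2.58,0,0,0,2.58,0,0,0,2.58,0,0,0,2.58,0,0,0,2.58,0,0,0,2.58,0]

```text
clock: 76.6
eef_pos: [550.4, 330.4, 97.2]
orientation: [3.141, -0.0, 1.64]
ft_force: [-0.8, -0.1, -0.4]
opening: 0.451
```

Emit:
drive_tool:
  plan: [0,0,0.02,0,0,0,0.02,0,0,0,0.02,0]

```text
clock: 76.9
eef_pos: [550.2, 330.3, 96.0]
orientation: [-3.141, 0.0, 1.64]
ft_force: [-0.1, -0.1, -0.5]
opening: 0.45
```

Emit:
drive_tool:
  plan: [0,0,0.02,0,0,0,0.02,0,0,0,0.02,0]

```text
clock: 77.2
eef_pos: [550.3, 330.4, 95.3]
orientation: [3.142, 0.0, 1.64]
ft_force: [-0.5, 0.2, 0.5]
opening: 0.45
```

Emit:
drive_tool:
  plan: [0,0,0.015,0,0,0,0.015,0,0,0,0.015,0]

```text
clock: 77.5
eef_pos: [550.3, 330.4, 95.3]
orientation: [3.142, 0.0, 1.64]
ft_force: [-3.5, -2.1, 5.5]
opening: 0.448
```

Emit:
drive_tool:
  plan: [0,0,-0.02,0,0,0,-0.02,0,0,0,-0.02,0,0,0,-0.02,0,0,0,-0.02,0,0,0,-0.02,0]
  claw: -1

```text
clock: 78.1
eef_pos: [550.2, 330.4, 95.5]
orientation: [-3.142, 0.0, 1.64]
ft_force: [0.3, 0.4, -0.4]
opening: 0.913
```

Emit:
drive_tool:
  plan: [0,0,-1.0,0,0,0,-2.0,0,0,0,-3.0,0,0,0,-3.1,0,0,0,-3.1,0,0,0,-3.1,0]

```text
clock: 78.7
eef_pos: [549.7, 330.1, 218.1]
orientation: [-3.14, 0.001, 1.64]
ft_force: [0.2, -0.1, -0.4]
opening: 1.0
```

Run:
```python
from h import *
st=get_state(); d=imaging.get_image("wrist"); save(d,"w20.png"); W=world(d,st)
for o in circles(W,26,60,(480,620,180,450)): print(o[1:])
d=imaging.get_image("top"); W=world(d)
for o in circles(W,26,60,(420,600,-460,-150)): print(o[2],o[3])
go(492.8,-280.4,220,96.5)
```

```text
(array([290.3,  34.4]), array([531.4, 446.3, 102.9,  41.8,  44.7]), array([524.6, 446.9,  38.8]))
(array([329.4,  60.5]), array([552.4, 432.7,  62.2,  34.4,  37.3]), array([552.4, 432.6,  34.3]))
(array([316.6, 197.1]), array([550.6, 331.2,  42. ,  37.8,  42.4]), array([550.3, 333.1,  37.2]))
(array([316.6, 259.4]), array([554.4, 277. ,  50.9,  37. ,  42.3]), array([554. , 280.5,  37. ]))
(array([317. , 298.5]), array([557.6, 234.4,  47.1,  33.9,  36.9]), array([557. , 242.1,  32.6]))
(array([317. , 346.4]), array([560. , 198.7,  40.7,  35.1,  41.4]), array([560.1, 196.9,  36.2]))
[ 492.2 -280.9   34.1   36.1   41.9] [ 491.9 -279.7   35.5]
clock 78.8 pos [549.3 329.9 217.1] yaw 94.0 ->  [-15.122  -2.471  -0.043] turn -0.5 dist 613
```

View pics/w20.png

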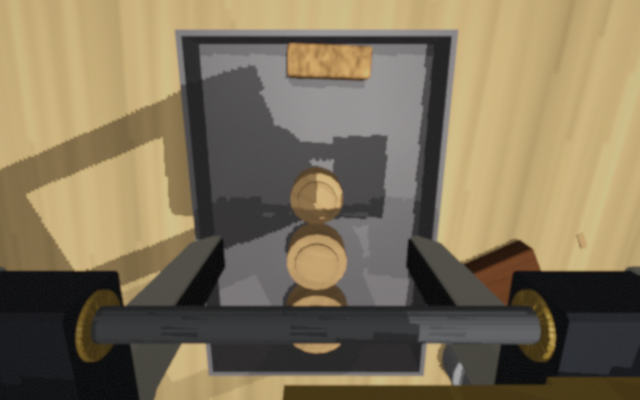

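Three feet stand in a row in the tote at (316,197), (317,259) and (317,330). The cork block is untouched at (329,60). Now foot34.

Emit:
drive_tool:
  plan: [-15.12,-2.47,0,-0.5,-15.12,-2.47,0,-0.5,-15.12,-2.47,0,-0.5,-15.12,-2.47,0,-0.5,-15.12,-2.47,0,-0.5,-15.12,-2.47,0,-0.5,-15.12,-2.47,0,-0.5,-15.12,-2.47,0,-0.5,-15.12,-2.47,0,-0.5,-15.12,-2.47,0,-0.5,-15.12,-2.47,0,-0.5,-15.12,-2.47,0,-0.5,-15.12,-2.47,0,-0.5,-15.12,-2.47,0,-0.5,-15.12,-2.47,0,-0.5,-15.12,-2.47,0,-0.5,-15.12,-2.47,0,-0.5,-15.12,-2.47,0,-0.5,-15.12,-2.47,0,-0.5,-15.12,-2.47,0,-0.5]

```text
clock: 80.8
eef_pos: [494.0, -279.5, 219.7]
orientation: [3.141, 0.0, 1.685]
ft_force: [-0.1, -0.0, 0.9]
opening: 0.999
```

Run:
```python
from h import *
st=get_state(); d=imaging.get_image("wrist"); save(d,"w21.png"); W=world(d,st)
for o in circles(W,26,60,(420,600,-460,-150)): print(o[1],o[2],o[3])
go(492.8,-280.2,93,96.5)
```

```text
[313.5 198.2] [ 492.7 -279.7   34.    36.7   41.2] [ 492.6 -278.1   36.1]
clock 80.8 pos [ 493.9 -279.6  219.6] yaw 96.5 ->  [-0.011 -0.03   3.166] turn 0.0 dist 127
```

Emit:
drive_tool:
  plan: [0,-0.03,1.0,0,0,-0.03,2.0,0,0,-0.03,2.8,0,0,-0.03,3.14,0,0,-0.03,3.17,0,0,-0.03,3.17,0,0,-0.03,3.17,0,0,-0.03,3.17,0]

```text
clock: 81.65
eef_pos: [493.8, -280.8, 94.8]
orientation: [3.139, 0.002, 1.684]
ft_force: [0.5, -0.5, -0.6]
opening: 1.003
```

Emit:
drive_tool:
  plan: [0,0,0,0,0,0,0,0,0,0,0,0,0,0,0,0,0,0,0,0,0,0,0,0,0,0,0,0,0,0,0,0,0,0,0,0,0,0,0,0,0,0,0,0,0,0,0,0]
  claw: 1
  grip_force: 15

```text
clock: 82.85
eef_pos: [492.6, -280.0, 92.7]
orientation: [-3.142, -0.0, 1.684]
ft_force: [-0.1, 0.4, -1.1]
opening: 0.358
```

```bash
python3 -c "
from h import *
go(589.5-29*.9905,-28.6-29*.137,200,187.9)"
```

```text
clock 82.8 pos [ 492.6 -280.    92.7] yaw 96.5 ->  [ 5.953  2.393 -2.682] turn -18.28 dist 278
```

Emit:
drive_tool:
  plan: [0,0,-0.6,0,0,0,-1.6,0,0,0,-2.6,0,5.95,2.39,-2.68,-18.28,5.95,2.39,-2.68,-18.28,5.95,2.39,-2.68,-18.28,5.95,2.39,-2.68,-18.28,5.95,2.39,-2.68,-18.28,5.95,2.39,-2.68,-18.28,5.95,2.39,-2.68,-18.28,5.95,2.39,-2.68,-18.28,5.95,2.39,-2.68,-18.28,5.95,2.39,-2.68,-18.28,5.95,2.39,-2.68,-18.28,5.95,2.39,-2.68,-18.28,5.95,2.39,-2.68,-18.28,5.95,2.39,-2.68,-18.28,5.95,2.39,-2.68,-18.28,5.95,2.39,-2.68,-18.28]

```text
clock: 84.75
eef_pos: [560.7, -32.7, 199.9]
orientation: [3.142, -0.0, -3.005]
ft_force: [0.2, 0.0, -0.3]
opening: 0.364
```

Run:
```python
from h import *
print(get_state()["opening"]*93)
d=imaging.get_image("wrist"); save(d,"w22.png")
go(589.5-29*.9905,-28.6-29*.137,101.5,187.9)
```

```text
33.83911508454477
clock 84.8 pos [560.7 -32.7 199.9] yaw -172.1 ->  [-0.003  0.004  2.461] turn -0.01 dist 98
```

View pics/w22.png

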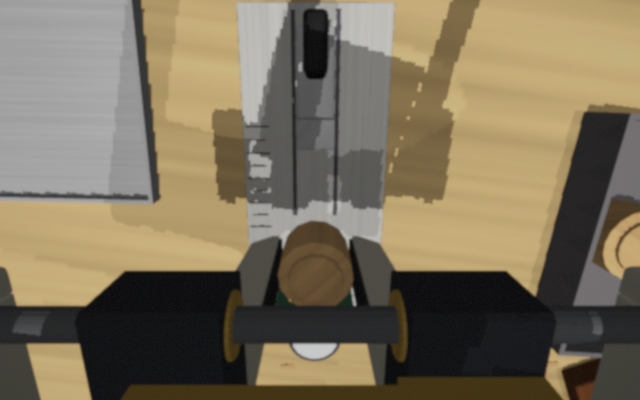

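Emit:
drive_tool:
  plan: [0,0,0.8,0,0,0,1.6,0,0,0,2.2,0,0,0,2.4,0,0,0,2.46,0,0,0,2.46,0,0,0,2.46,0,0,0,2.48,0,0,0,2.48,0,0,0,2.48,0]

```text
clock: 85.8
eef_pos: [561.0, -32.7, 101.3]
orientation: [-3.141, 0.001, -3.004]
ft_force: [-0.0, -0.6, -0.8]
opening: 0.362
```

Emit:
drive_tool:
  plan: [0,0,0.02,0,0,0,0.02,0,0,0,0.02,0]

```text
clock: 86.1
eef_pos: [560.6, -32.7, 99.8]
orientation: [3.142, -0.0, -3.004]
ft_force: [0.5, 0.7, 0.2]
opening: 0.361
```

Emit:
drive_tool:
  plan: [0,0,0.015,0,0,0,0.015,0,0,0,0.015,0]

```text
clock: 86.4
eef_pos: [560.7, -32.7, 99.7]
orientation: [-3.142, -0.0, -3.004]
ft_force: [-3.0, 0.0, 5.0]
opening: 0.358
```

Emit:
drive_tool:
  plan: [0,0,-0.02,0,0,0,-0.02,0,0,0,-0.02,0,0,0,-0.02,0,0,0,-0.02,0,0,0,-0.02,0,0,0,-0.02,0]
  claw: -1

```text
clock: 87.1
eef_pos: [560.7, -32.7, 100.1]
orientation: [3.142, -0.0, -3.004]
ft_force: [0.3, 0.4, 0.7]
opening: 0.917
```

```bash
python3 -c "
from h import *
go(455.4,-47.4,120,187.9)"
```

```text
clock 87.1 pos [560.7 -32.7 100.1] yaw -172.1 ->  [ 2.658 -0.003 -0.498] turn -0.0 dist 108
```

Emit:
drive_tool:
  plan: [0,0,-1.0,0,0,0,-2.0,0,0.9,0,-2.0,0,1.9,0,-2.0,0,2.65,0,-2.0,0,2.66,0,-2.0,0,2.66,0,-1.4,0,2.66,0,-0.7,0,2.66,0,-0.5,0,2.66,0,-0.5,0,2.66,0,-0.5,0]

```text
clock: 88.2
eef_pos: [456.0, -47.4, 121.0]
orientation: [-3.141, 0.001, -3.004]
ft_force: [0.8, 0.2, 0.2]
opening: 1.001
```

Emit:
drive_tool:
  plan: [0,0,0,0,0,0,0,0,0,0,0,0,0,0,0,0,0,0,0,0,0,0,0,0,0,0,0,0,0,0,0,0,0,0,0,0,0,0,0,0,0,0,0,0,0,0,0,0,0,0,0,0,0,0,0,0]
  claw: 1
  grip_force: 25

```text
clock: 89.6
eef_pos: [455.3, -47.3, 120.1]
orientation: [3.142, 0.0, -3.004]
ft_force: [0.6, -0.1, -0.0]
opening: 0.147
```

```bash
python3 -c "
from h import *
op(443,85)
d=imaging.get_image('side'); save(d,'s23.png',(220,120,540,320),2)"
```

```text
t 89.6 opening 72.58732634423357 F [ 0.6 -0.1 -0. ] Fu 0.557702288859748 [455.29 -47.28 120.13]
```

View pics/s23.png

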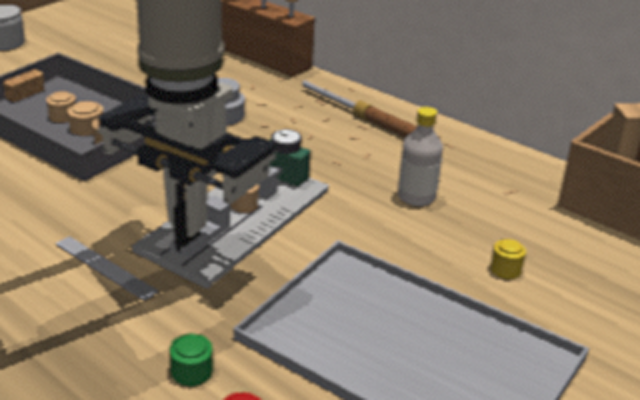

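The tray is empty and foot34 stands at (245,197) between the faces. Sliding the jaw shut on it.

Emit:
drive_tool:
  plan: [-0.05,0,0,0,-0.1,0,0,0,-0.15,0,0,0,-0.2,0,0,0,-0.25,0,0,0,-0.3,0,0,0,-0.35,0,0,0,-0.4,0,0,0,-0.45,0,0,0,-0.5,0,0,0,-0.55,0,0,0,-0.6,0,0,0,-0.65,0,0,0,-0.7,0,0,0,-0.75,0,0,0,-0.8,0,0,0,-0.85,0,0,0,-0.9,0,0,0,-0.91,0,0,0,-0.91,0,0,0]

```text
clock: 91.65
eef_pos: [491.5, -42.4, 120.1]
orientation: [-3.141, 0.0, -3.004]
ft_force: [-1.1, -1.9, -0.6]
opening: 0.151
```

Emit:
drive_tool:
  plan: [-0.025,0,0,0,-0.05,0,0,0,-0.05,0,0,0]

```text
clock: 91.95
eef_pos: [493.4, -42.1, 120.1]
orientation: [-3.141, 0.0, -3.004]
ft_force: [-2.0, -3.2, 0.2]
opening: 0.153
```

Emit:
drive_tool:
  plan: [-0.02,0,0,0,-0.04,0,0,0,-0.06,0,0,0,-0.06,0,0,0]

```text
clock: 92.35
eef_pos: [495.6, -41.8, 120.1]
orientation: [-3.141, -0.001, -3.004]
ft_force: [-3.9, -4.4, 1.7]
opening: 0.148
```

Run:
```python
from h import *
op(443.0,85)
```

```text
t 92.3 opening 31.92708697206799 F [-3.9 -4.4  1.7] Fu -4.448000360096479 [495.57 -41.82 120.09]
```

Emit:
drive_tool:
  plan: [-0.02,-0.01,0,0,-0.04,-0.01,0,0,-0.05,-0.01,0,0,-0.05,-0.01,0,0,-0.05,-0.01,0,0,-0.05,-0.01,0,0,-0.05,-0.01,0,0,-0.05,-0.01,0,0,-0.05,-0.01,0,0,-0.05,-0.01,0,0,-0.05,-0.01,0,0,-0.05,-0.01,0,0,-0.05,-0.01,0,0,-0.05,-0.01,0,0,-0.05,-0.01,0,0,-0.05,-0.01,0,0]

```text
clock: 93.95
eef_pos: [497.3, -41.6, 120.1]
orientation: [3.141, -0.001, -3.004]
ft_force: [-6.2, -3.0, 4.3]
opening: 0.154
```

Run:
```python
from h import *
op(443.0,85)
go(461,-46.5,120,187.9)
```

```text
t 94.0 opening 30.152166256275187 F [-6.2 -3.   4.3] Fu -6.580371855640299 [497.33 -41.64 120.12]
clock 94.0 pos [497.3 -41.6 120.1] yaw -172.1 ->  [0.916 0.004 0.004] turn -0.0 dist 37
```

Emit:
drive_tool:
  plan: [0.08,0,0,0,0.16,0,0,0,0.24,0,0,0,0.32,0,0,0,0.4,0,0,0,0.48,0,0,0,0.56,0,0,0,0.64,0,0,0,0.72,0,0,0,0.8,0,0,0,0.88,0,0,0,0.92,0,0,0,0.92,0,0,0,0.92,0,0,0]

```text
clock: 95.35
eef_pos: [460.8, -46.6, 120.1]
orientation: [3.141, -0.001, -3.004]
ft_force: [-1.4, 4.8, 1.2]
opening: 0.151
```

Emit:
drive_tool:
  plan: [0,0,0,0,0,0,0,0,0,0,0,0,0,0,0,0]
  claw: -1

```text
clock: 95.75
eef_pos: [461.3, -47.1, 120.2]
orientation: [-3.141, 0.0, -3.004]
ft_force: [0.7, 0.4, -0.5]
opening: 0.446
```

Emit:
drive_tool:
  plan: [0,0,-1.0,0,0,0,-2.0,0,0,0,-2.2,0,0,0,-2.2,0,0,0,-2.2,0]

```text
clock: 96.25
eef_pos: [460.8, -46.8, 207.1]
orientation: [3.141, -0.001, -3.004]
ft_force: [-0.4, 0.3, 0.1]
opening: 0.873
```

Run:
```python
from h import *
d=imaging.get_image("top"); save(d,"t24.png",(310,130,510,260),4); W=world(d)
for o in circles(W,26,60,(420,600,-460,0)): print(o[1:])
u=np.array([.9905,.137]); a=np.array([589.5,-28.6]); t=a-17.5*u;print(t)
go(t[0],t[1],100.2,187.9)
```

```text
(array([344.5, 181.8]), array([579.5, -28.7,  48. ,  43.6,  51.2]), array([578.7, -30.1,  43.2]))
[572.16625 -30.9975 ]
clock 96.3 pos [460.5 -46.8 206.5] yaw -172.1 ->  [-2.827  0.005  2.651] turn -0.0 dist 155
```

View pics/t24.png

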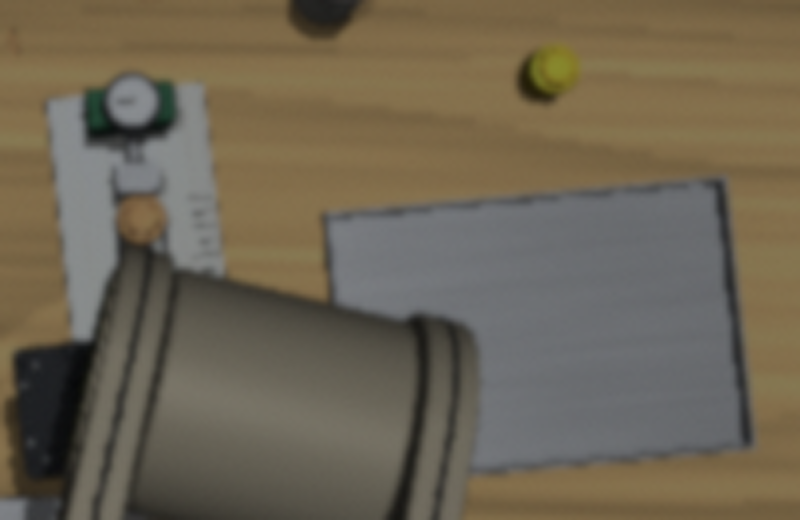

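Emit:
drive_tool:
  plan: [-1,0,0,0,-2,0,0,0,-2.8,0,0,0,-2.8,0,0,0,-2.8,0,0.9,0,-2.8,0,1.8,0,-2.8,0,2.4,0,-2.8,0,2.67,0,-2.8,0,2.67,0,-2.8,0,2.67,0,-2.8,0,2.67,0,-2.8,0,2.67,0]

```text
clock: 97.5
eef_pos: [573.3, -31.7, 103.1]
orientation: [-3.141, 0.003, -3.004]
ft_force: [0.9, -0.7, 0.3]
opening: 0.997
```

Emit:
drive_tool:
  plan: [0,0,0,0,0,0,0,0,0,0,0,0,0,0,0,0,0,0,0,0,0,0,0,0,0,0,0,0,0,0,0,0,0,0,0,0,0,0,0,0,0,0,0,0,0,0,0,0]
  claw: 1
  grip_force: 15

```text
clock: 98.7
eef_pos: [572.2, -31.5, 101.3]
orientation: [3.142, -0.0, -3.004]
ft_force: [0.6, 0.0, -0.0]
opening: 0.365
```

```bash
python3 -c "
from h import *
go(547.2,375.1,200,94)"
```

```text
clock 98.7 pos [572.2 -31.5 101.3] yaw -172.1 ->  [-0.776 10.155 -2.467] turn 18.78 dist 419
```

Emit:
drive_tool:
  plan: [0,0,-0.6,0,0,0,-1.6,0,0,0,-2.4,0,-0.78,10.15,-2.47,18.78,-0.78,10.15,-2.47,18.78,-0.78,10.15,-2.47,18.78,-0.78,10.15,-2.47,18.78,-0.78,10.15,-2.47,18.78,-0.78,10.15,-2.47,18.78,-0.78,10.15,-2.47,18.78,-0.78,10.15,-2.47,18.78,-0.78,10.15,-2.47,18.78,-0.78,10.15,-2.47,18.78,-0.78,10.15,-2.47,18.78,-0.78,10.15,-2.47,18.78,-0.78,10.15,-2.47,18.78,-0.78,10.15,-2.47,18.78,-0.78,10.15,-2.47,18.78,-0.78,10.15,-2.47,18.78,-0.78,10.15,-2.47,18.78]

```text
clock: 100.7
eef_pos: [547.4, 374.8, 200.1]
orientation: [3.142, 0.0, 1.641]
ft_force: [-0.1, 0.5, -1.6]
opening: 0.361
```

Run:
```python
from h import *
print(get_state()["opening"]*93)
d=imaging.get_image("side"); save(d,"s25.png",(170,80,490,280),2.4)
go(547.2,375.1,97,94)
```

```text
33.612654650532406
clock 100.8 pos [547.4 374.9 200.2] yaw 94.0 ->  [ 0.006 -0.006  2.579] turn 0.0 dist 103
```

View pics/s25.png

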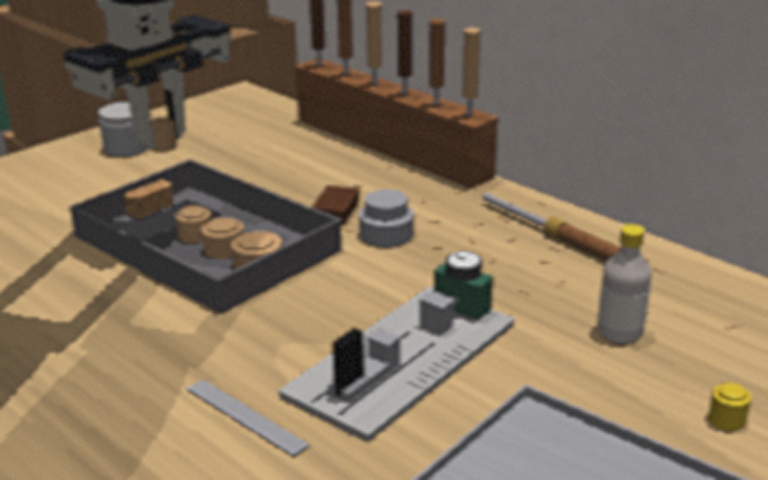

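Emit:
drive_tool:
  plan: [0,0,0.9,0,0,0,1.7,0,0,0,2.3,0,0,0,2.5,0,0,0,2.55,0,0,0,2.58,0,0,0,2.58,0,0,0,2.58,0,0,0,2.58,0,0,0,2.6,0,0,0,2.6,0,0,0,2.6,0]

```text
clock: 101.95
eef_pos: [547.3, 374.9, 96.1]
orientation: [-3.141, 0.0, 1.64]
ft_force: [-0.4, 0.0, -1.4]
opening: 0.359
```

Emit:
drive_tool:
  plan: [0,0,0.02,0,0,0,0.02,0,0,0,0.02,0]

```text
clock: 102.25
eef_pos: [547.4, 374.9, 95.3]
orientation: [3.142, -0.0, 1.64]
ft_force: [-0.2, -0.3, -0.1]
opening: 0.358
```

Emit:
drive_tool:
  plan: [0,0,0.015,0,0,0,0.015,0,0,0,0.015,0]

```text
clock: 102.55
eef_pos: [547.4, 375.0, 95.3]
orientation: [3.142, -0.0, 1.64]
ft_force: [-2.6, -1.5, 5.1]
opening: 0.359
```

Emit:
drive_tool:
  plan: [0,0,-0.02,0,0,0,-0.02,0,0,0,-0.02,0,0,0,-0.02,0,0,0,-0.02,0,0,0,-0.02,0,0,0,-0.02,0]
  claw: -1

```text
clock: 103.25
eef_pos: [547.4, 374.9, 95.5]
orientation: [-3.142, 0.0, 1.64]
ft_force: [-0.3, -0.3, -0.3]
opening: 0.916
```

Emit:
drive_tool:
  plan: [0,0,-1.0,0,0,0,-2.0,0,0,0,-3.0,0,0,0,-3.1,0,0,0,-3.1,0,0,0,-3.1,0]

```text
clock: 103.85
eef_pos: [546.8, 374.6, 218.1]
orientation: [-3.14, 0.001, 1.64]
ft_force: [0.7, 0.0, -0.1]
opening: 1.002
```

Run:
```python
from h import *
st=get_state(); d=imaging.get_image("wrist"); save(d,"w26.png"); W=world(d,st)
for o in circles(W,26,60,(490,610,180,450)): print(o[1:])
go(460.9,-46.8,215,187.9)
```

```text
(array([287.5, 101. ]), array([532. , 448.4,  83.9,  42.5,  44.3]), array([522.1, 447.8,  42.5]))
(array([328.3, 124.2]), array([552.3, 433.2,  62. ,  34.4,  36.7]), array([552.3, 433.2,  34.3]))
(array([316.6, 197.9]), array([547.7, 375.1,  33.9,  37.7,  42.2]), array([547.6, 377. ,  37.2]))
(array([316.3, 249. ]), array([550.4, 331.5,  42.2,  37.2,  42.5]), array([550.3, 334.3,  37. ]))
(array([316.2, 293.6]), array([553.8, 282.8,  48.3,  35.1,  41.8]), array([553.1, 292.9,  35.1]))
(array([316.5, 363.5]), array([558.3, 218.5,  58.3,  38.2,  42.1]), array([558.1, 224.3,  37.3]))
clock 103.9 pos [546.5 374.4 217.3] yaw 94.0 ->  [-10.356  -2.868   0.081] turn -18.78 dist 430
```

View pics/w26.png

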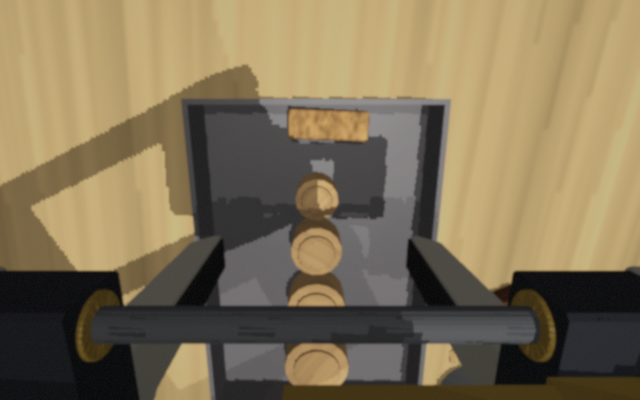

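All four feet stand upright in the tote. The last job is to slide the empty caliper shut.

Emit:
drive_tool:
  plan: [-10.36,-2.87,0,-18.78,-10.36,-2.87,0,-18.78,-10.36,-2.87,0,-18.78,-10.36,-2.87,0,-18.78,-10.36,-2.87,0,-18.78,-10.36,-2.87,0,-18.78,-10.36,-2.87,0,-18.78,-10.36,-2.87,0,-18.78,-10.36,-2.87,0,-18.78,-10.36,-2.87,0,-18.78,-10.36,-2.87,0,-18.78,-10.36,-2.87,0,-18.78,-10.36,-2.87,0,-18.78,-10.36,-2.87,0,-18.78,-10.36,-2.87,0,-18.78,-10.36,-2.87,0,-18.78,-10.36,-2.87,0,-18.78,-10.36,-2.87,0,-18.78]

```text
clock: 105.7
eef_pos: [461.8, -46.3, 219.6]
orientation: [-3.142, 0.0, -3.004]
ft_force: [1.1, 0.6, 0.4]
opening: 1.0
```

Run:
```python
from h import *
go(460.9,-46.8,120,187.9)
```

```text
clock 105.7 pos [461.8 -46.3 219.6] yaw -172.1 ->  [ 0.023 -0.008  2.489] turn -0.0 dist 100
```

Emit:
drive_tool:
  plan: [0.02,-0.01,0.9,0,0.02,-0.01,1.8,0,0.02,-0.01,2.3,0,0.02,-0.01,2.49,0,0.02,-0.01,2.49,0,0.02,-0.01,2.49,0,0.02,-0.01,2.49,0]

```text
clock: 106.4
eef_pos: [462.1, -47.2, 121.6]
orientation: [-3.141, 0.003, -3.004]
ft_force: [0.6, -0.0, 0.0]
opening: 1.0
```

Emit:
drive_tool:
  plan: [0,0,0,0,0,0,0,0,0,0,0,0,0,0,0,0,0,0,0,0,0,0,0,0,0,0,0,0,0,0,0,0,0,0,0,0,0,0,0,0,0,0,0,0,0,0,0,0,0,0,0,0,0,0,0,0]
  claw: 1
  grip_force: 25

```text
clock: 107.8
eef_pos: [460.9, -46.6, 119.9]
orientation: [3.141, -0.0, -3.004]
ft_force: [-0.3, 4.6, 1.8]
opening: 0.149
```

Run:
```python
from h import *
op(443,85)
```

```text
t 107.8 opening 66.89133468523744 F [-0.3  4.6  1.8] Fu 0.33296557886837275 [460.94 -46.62 119.93]
```

Emit:
drive_tool:
  plan: [-0.09,0.015,0,0,-0.18,0.015,0,0,-0.27,0.015,0,0,-0.36,0.015,0,0,-0.45,0.015,0,0,-0.54,0.015,0,0,-0.63,0.015,0,0,-0.72,0.015,0,0,-0.81,0.015,0,0,-0.9,0.015,0,0,-0.99,0.015,0,0,-1.08,0.015,0,0,-1.17,0.015,0,0,-1.26,0.015,0,0,-1.35,0.015,0,0,-1.44,0.015,0,0,-1.52,0.015,0,0,-1.58,0.015,0,0,-1.6,0.015,0,0,-1.6,0.015,0,0]

```text
clock: 109.8
eef_pos: [524.7, -37.9, 119.9]
orientation: [-3.141, 0.0, -3.004]
ft_force: [-0.1, -5.0, 0.0]
opening: 0.152
```

Emit:
drive_tool:
  plan: [-0.02,0,0,0,-0.04,0,0,0,-0.05,0,0,0,-0.05,0,0,0]

```text
clock: 110.2
eef_pos: [526.5, -37.6, 119.9]
orientation: [-3.141, 0.0, -3.004]
ft_force: [-1.7, -5.2, 0.4]
opening: 0.148
```

Emit:
drive_tool:
  plan: [-0.02,0,0,0,-0.03,0,0,0,-0.03,0,0,0]

```text
clock: 110.5
eef_pos: [527.2, -37.5, 119.9]
orientation: [-3.141, -0.001, -3.004]
ft_force: [-5.7, -5.6, 3.6]
opening: 0.146
```

Run:
```python
from h import *
op(443,85)
```

```text
t 110.5 opening -0.022573324021905705 F [-5.7 -5.6  3.6] Fu -6.445948775472736 [527.21 -37.53 119.93]
```

Emit:
drive_tool:
  plan: [-0.02,0,0,0,-0.025,0,0,0,-0.025,0,0,0,-0.025,0,0,0]

```text
clock: 110.9
eef_pos: [527.4, -37.5, 119.9]
orientation: [-3.141, -0.003, -3.004]
ft_force: [-11.4, -6.4, 8.3]
opening: 0.146
```

Run:
```python
from h import *
op(443,85)
```

```text
t 110.9 opening -0.22477157015593718 F [-11.4  -6.4   8.3] Fu -12.146817176964825 [527.42 -37.53 119.89]
```

Emit:
drive_tool:
  plan: [0.02,0,0,0,0.02,0,0,0]

```text
clock: 111.1
eef_pos: [527.2, -37.5, 119.9]
orientation: [-3.141, -0.001, -3.004]
ft_force: [-5.3, -5.2, 4.1]
opening: 0.148
```

Emit:
drive_tool:
  plan: [0,0,0,0,0,0,0,0,0,0,0,0,0,0,0,0,0,0,0,0]
  claw: -1

```text
clock: 111.6
eef_pos: [527.8, -36.9, 119.9]
orientation: [3.141, 0.0, -3.004]
ft_force: [0.3, 0.4, -0.4]
opening: 0.527
```

Emit:
drive_tool:
  plan: [0,0,-1.0,0,0,0,-2.0,0,0,0,-3.0,0,1.0,0,-3.5,0,2.0,0,-3.5,0,3.0,0,-3.5,0,3.0,0,-3.5,0,3.0,0,-3.5,0]

```text
clock: 112.4
eef_pos: [408.6, -53.7, 260.4]
orientation: [-3.141, 0.002, -3.005]
ft_force: [0.2, -1.1, -0.3]
opening: 1.004
```

Run:
```python
from h import *
st=get_state(); d=imaging.get_image("wrist"); save(d,"w27.png"); W=world(d,st)
X,Y,Z=W[...,0],W[...,1],W[...,2]
m=(Z>66)&(Z<80)&(X>480)&(X<580)&(abs(Y+37)<40)
n,l,s,c=cv2.connectedComponentsWithStats(m.astype(np.uint8))
for i in range(1,n):
    if s[i,4]>100: print("fin",cv2.minAreaRect(W[l==i][:,:2].astype(np.float32)))
d=imaging.get_image("top"); save(d,"t27.png"); W=world(d)
for o in circles(W,26,60,(490,610,180,450)): print(o[1:])
for o in circles(W,26,60,(280,750,-460,-130)): print(o[1:])
```

```text
(array([171. , 189.8]), array([547. , 445.5, 113.2,  34.2,  45.3]), array([547.8, 436.5,  34.6]))
(array([253.3, 187.8]), array([558.4, 215.7,  57.6,  37.3,  44.1]), array([557.8, 214.9,  36.8]))
(array([231.4, 188.7]), array([555. , 274.8,  50.8,  36.5,  45.7]), array([554.1, 273.9,  36.8]))
(array([211.4, 189.9]), array([551. , 329.2,  42.3,  36.6,  43.9]), array([549.8, 327.4,  36.5]))
(array([195. , 190.5]), array([547.6, 372.6,  33.9,  37. ,  46.2]), array([547.2, 371.2,  37.1]))
(array([389.1, 129.5]), array([ 732.7, -155.7,   46.4,   44.4,   59.8]), array([ 722.7, -147.9,   43.8]))
(array([448.2, 146.7]), array([ 682.8, -313. ,   33.5,   33. ,   40.2]), array([ 681.6, -311.9,   33.2]))
```

View pics/t27.png

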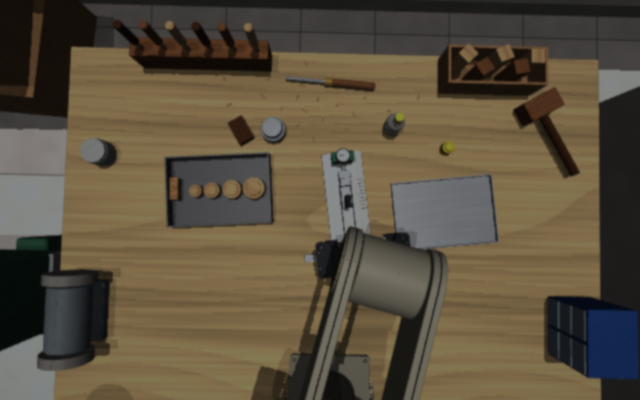

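View pics/w27.png

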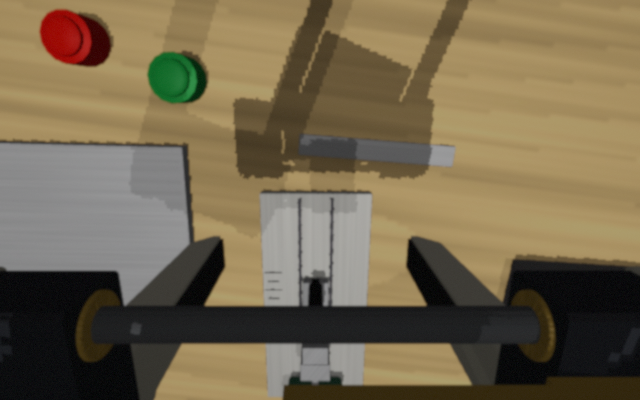

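The four feet are in a row in the tote, (195–253, 190), and the tray is empty. The green, red and yellow look-alikes, the rule and the other bystanders are where they began. One close crop of the jaw before handing in.

Run:
```python
from h import *
d=imaging.get_image("side"); save(d,"s28.png",(250,150,410,270),4)
```

```text
(no output)
```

View pics/s28.png

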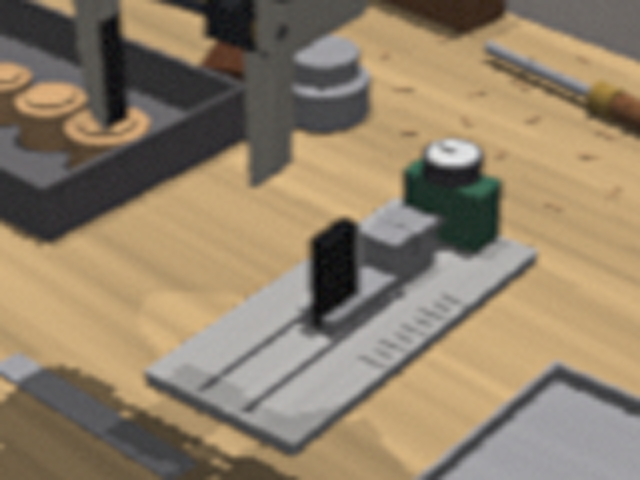

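The jaw block meets the anvil at (400,225) with no gap, and the robot is touching nothing.

```bash
python3 -c "
from h import *
print(get_state()['clock'],get_state()['ft_force']); print(job.hand_in())"
```

```text
112.55 [0.11901309 0.54199265 0.69964352]
the job is handed in; nothing more can be done
None
```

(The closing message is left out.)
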